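# Clamp the painted panel to its easel

## Robot

A 7-joint arm with a two-finger parallel gripper is mounted at the origin on the work surface. World frame = base frame: x ahead of the robot, y to its left, z up, the work surface at z = 0. Lengths are in m, angles in rad, forces in N, time in s.
With the tool pointing down it reaches from about 0.4 to 0.85 m from the base axis. Payload 10.4 kg.
Tool frame: the origin (TCP) lies between the finger pads; the fingertips stand 8 mm ahead of it and the grasp point (between the pads) lies 11 mm behind it; z points along the fingers, x is the direction in which the jaws open and shut, and the axes are right-handed (so a half turn about z gives the same grasp; the last joint's range is limited). The gripper opens to 87 mm and grips with 3 to 60 N. Pads are 19 mm wide; open, the fingers measure 117 mm over their backs; the gripper's body (75 mm by 190 mm) begins 51 mm behind the grasp point.
Start: joints at [-1.183, 0.332, -0.065, 1.46, 0.022, 1.35, -0.088], TCP at [0.25, 0.573, 0.231] pointing down, gripper open.
Joint ranges: [-2.6, 2.6], [-0.5, 2.12], [-1.47, 1.34], [0.16, 2.42], [-1.27, 4.41], [0.06, 2.06], [-2.6, 2.6]. Speed limits (rad/s): [2.22, 2.22, 2.79, 2.79, 3.14, 3.14, 3.14].

## Interface

Orientations are given as a unit quaternion [x, y, z, w].
In Python, from bench import r, viewer gives the robot as it stands.
- The arm moves only by the tool apply_moves, never from a script. Its argument "increments" is a list of rows, each an object with "grip": the closure in counts, from 0 (fully open) to 255 (shut); "xyz": the shift along the tool's x, y, z in mm, a list of three; "rotation": the turn, a rotation vector about the tool's x, y, z in degrees, a list of three. A call has 1 to 5 rows; each row is the pose to reach, as a shift and turn from the pose measured when the call began, along the tool's axes at that moment; what a row does not reach only later rows make up. A row lasts 1/8 s, in which the tool goes at most 62.5 mm and 10.7 degrees, less where a joint would pass 70% of its speed; a pose out of reach is approached as far as the arm can. A call with a gripper value outside its range is refused whole. The fingers move at their own pace and stop on an object; "squeeze" is the grip in N (left out, the last holds). Time passes only in rows, so rows that repeat a pose let the fingers close. It gives the time, the measured TCP pose, the force and the opening at its end, in the units of the state.
- r.read_state(): the state, without advancing time (a new reading comes with each control period).
- viewer.camera(name): name is "side" or "top"; returns a dict with "img" (384x512x3 uint8, blue, green, red), "range_z" (384x512 float32, m along the optical axis (not along the pixel's ray), 0 where there is no reading), "vertical_fov" (degrees; the focal length in pixels is half the picture's height over the tangent of half this angle, whatever the lens; pixels are square), "cx", "cy" (the principal point, pixels), "D" ([k1, k2, p1, p2, k3] as OpenCV has them; the pictures are not rectified), "rvec" (rotation vector, rad) and "tvec" (3), from world to camera coordinates, as OpenCV has them. Camera axes: x right, y down, z forward; pixel columns grow to the right and rows downward; lengths in m; the calibration is good to about 2 mm. A picture is of the moment at which its call begins.
- r.close_job(): hands the job in, once; it reports no verdict.
The state is a dict: "time": time; "joint_positions": joint angles; "joint_vel": joint speeds; "joint_torque": joint torques, N m; "ee_pos": TCP position; "eef_rot": TCP orientation; "ft_force": force on the tool from outside, world axes, zero at the start; "torque": the same for the moment, N m; "width": finger opening in m.
Only numpy, scipy, OpenCV 4.12 (cv2) and the standard library are available. Lean on these libraries where they do the work, as an engineer would, in place of code of your own. Each camera call takes 0.05 s, during which the arm holds its last target.

## Task

A painted panel stands in its rest on the leaning board of the table easel, its top edge a little higher than the board's. Take the large spring clamp off the rim of the wooden caddy by squeezing its handles, and clip it over panel and board together at the middle of the panel, in line with the board and gently pushed fully home, so that its pivot barrel rests on the panel's top edge; then let go. Do not press hard or change the board's lean, and leave the pot and the small clip on the caddy where they are.

Things in the scene. Friction and masses are not known exactly. Their poses are not given: they have to be found in the camera images.
- clip: Large dark steel spring clamp, 95 mm tall, 30 mm wide (y), 90 g, black handle ends, rubber jaw pads; starts on the caddy's long wall at its -x side, jaws down. Origin on its pivot, a 14 mm barrel along y; z to the handles, x across the jaws, the way it is squeezed. This body carries the +x jaw and handle. In an even squeeze each half turns 0.18 rad about y
- clip_jaw (a joint): Angle of the clamp's other half (rad): 0 when it grips 10 mm, 0.36 fully squeezed open, -0.25 shut on nothing; a spring closes it
- board (a joint): Lean of the easel board (rad) from upright, towards its back (-x of the easel, the robot's side); held by stiff friction hinges 205 mm below the top edge, moves if the top edge is pushed across with over 8 N
- easel: Wooden foot of the easel, fixed, 220 x 250 mm, 22 mm high with two 72 mm high cheeks; origin at the centre of its underside, x towards the painted side
- caddy: Open wooden supply box, fixed, 160 (x) x 230 (y) mm, 80 mm high, walls 10 mm thick; origin at the centre of its underside. The clamp stands on the wall whose middle lies at x = -75 mm
- pot: Paint pot standing in the caddy, 54 mm diameter, 62 mm tall, origin at its underside. Leave it
- small_clip: Small steel binder clip, 18 mm wide and 45 mm tall, sitting on the caddy's other long wall (x = +75 mm); origin where it rests on the wall's top. Leave it
- clip_grip (a point): Point midway between the handles, 40 mm above the pivot, to squeeze about. Handles are flat plates 28 mm wide, 12 to 58 mm above the pivot, each splayed 0.18 rad as parked: here about 46 mm over their outsides; 32 mm and parallel when fully squeezed, at a hard stop, which takes about 15 N
- clip_throat (a point): Underside of the pivot barrel, 7 mm below the origin: the gripped edge enters until it meets this. Jaws reach 31 mm below this point; the pads are flat and parallel when they grip 10 mm, and gape 24 mm at the tips when fully squeezed
- board_top (a point): Middle of the easel board's top edge, at mid-thickness of the 10 mm to grip: 6 mm plywood board, 230 mm wide, with the painted panel, 150 mm wide and 4 mm thick, against its front, centred. The PANEL's top edge stands 2 to 16 mm higher than this point; how much is not measured: see or feel it. z up along the board, y along the edge, x out of the painted face

How it is judged:
By the outcome, as a careful person would: the job done as asked, in the order asked, and still so for the second after the job is handed in, with the robot touching nothing.
It also fails if it takes over 53 s, if anything falls off the work surface, if the arm or the gripper's body presses on something with over 40 N, if the wrist force passes 120 N, or if a joint passes its speed limit or range.

## Working session

There is one attempt and no reset: what is moved stays moved. The work goes in short steps, Python scripts to look and compute and a tool call to move; the robot and the scene stay as the last step left them, time stands still between calls to the robot, and variables do not carry over. Pictures are saved under pics/ and viewed, and the job is handed in when it is done.

Besides the shell and the picture viewer there is one more tool, called after "Call:" as name([rows], argument=value, ...), one row to a line, values as JSON. apply_moves: Moves the arm, as the interface text tells. Its arguments: {"type":"object","properties":{"increments":{"type":"array","items":{"type":"object","properties":{"grip":{"type":"number"},"xyz":{"type":"array","items":{"type":"number"}},"rotation":{"type":"array","items":{"type":"number"}}}}},"squeeze":{"type":"number"}},"required":["increments"]}

```bash
mkdir -p pics; ls; cat > h.py <<'E'
import numpy as np, cv2
from scipy.spatial.transform import Rotation as R
def K(c):
    h=c["img"].shape[0]; f=h/2/np.tan(np.radians(c["vertical_fov"])/2)
    return np.array([[f,0,c["cx"]],[0,f,c["cy"]],[0,0,1.]])
def Rt(c): return cv2.Rodrigues(np.array(c["rvec"],float))[0], np.array(c["tvec"],float).reshape(3)
def rays(c,uv):
    uv=np.array(uv,float).reshape(-1,1,2)
    n=cv2.undistortPoints(uv,K(c),np.array(c["D"],float)).reshape(-1,2)
    return np.c_[n,np.ones(len(n))]
def world(c,uv,d):
    n=rays(c,uv)*np.array(d,float).reshape(-1,1); Rm,t=Rt(c)
    return (n-t)@Rm
def onz(c,uv,z):
    Rm,t=Rt(c); o=-Rm.T@t; d=rays(c,uv)@Rm
    return o+d*((z-o[2])/d[:,2])[:,None]
def cloud(c):
    d=c["range_z"]; v,u=np.nonzero(d>0)
    return np.c_[u,v], world(c,np.c_[u,v],d[v,u])
def proj(c,P):
    return cv2.projectPoints(np.array(P,float).reshape(-1,1,3),np.array(c["rvec"],float),np.array(c["tvec"],float),K(c),np.array(c["D"],float))[0].reshape(-1,2)
E
python3 - <<'E'
from bench import r,viewer
from h import *
import pickle
for n in("side","top"):
    c=viewer.camera(n); pickle.dump(c,open(n+"0.pkl","wb")); cv2.imwrite(f"pics/{n}0.png",c["img"])
    Rm,t=Rt(c); print(n,-Rm.T@t,Rm[2],c["vertical_fov"],c["D"],(c["range_z"]>0).mean())
print(r.read_state())
E
```

```text
pics
side [0.46575324 0.59631711 0.58104195] [ 0.07960907 -0.81016095 -0.58077675] 57.179300671113694 [-0.0234639  0.         0.         0.         0.       ] 0.9959208170572916
top [0.34631984 0.04173386 1.16101812] [ 1.82189066e-01  2.92930623e-04 -9.83263474e-01] 53.35654567007149 [0.00923958 0.         0.         0.         0.        ] 0.9960174560546875
{'time': 0.1, 'joint_positions': array([-1.18260846,  0.33279118, -0.06471319,  1.46082615,  0.02162456,
        1.3498903 , -0.08851693]), 'joint_vel': array([-0.00292843, -0.00076122,  0.00061235, -0.00232987, -0.00028154,
       -0.00087508,  0.00205529]), 'joint_torque': array([ 1.63833083e-04, -6.24552441e+01,  2.36460386e-02, -3.90711021e+01,
       -6.16028113e-02,  3.65423178e-02,  8.67168251e-05]), 'ee_pos': array([0.24945706, 0.57271062, 0.22985934]), 'eef_rot': array([ 8.36454835e-01,  5.48035526e-01, -4.88573250e-04,  3.64071444e-04]), 'ft_force': array([ 0.0580492 ,  0.26559024, -0.36001144]), 'torque': array([ 0.01952057, -0.00398904,  0.02843545]), 'width': 0.08693210650135373}
```

View pics/side0.png

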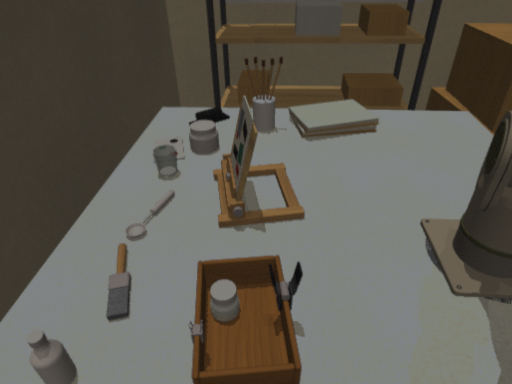

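View pics/top0.png

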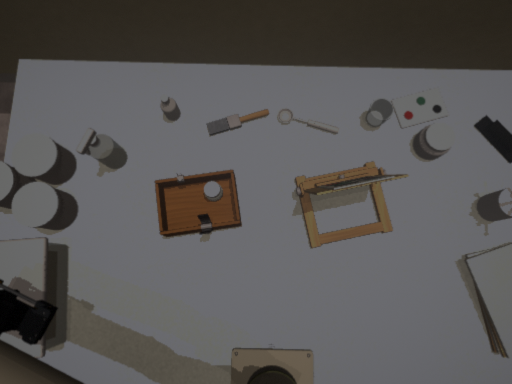

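The side view shows the caddy around (245,315) with the clamp at about (288,288) and the easel board top edge at about (245,105)-(250,190). In the top view the clamp is near (205,222) and the board edge runs from about (315,190) to (405,176). I'll enlarge both areas.

```bash
python3 - <<'E'
from h import *
import pickle
s=pickle.load(open("side0.pkl","rb"));t=pickle.load(open("top0.pkl","rb"))
def crop(c,x0,y0,x1,y1,k): return cv2.resize(np.clip(c["img"][y0:y1,x0:x1]*1.6,0,255).astype(np.uint8),None,fx=k,fy=k,interpolation=cv2.INTER_CUBIC)
a=crop(s,190,250,320,384,4); b=crop(s,200,90,310,230,4)
cv2.imwrite("pics/s_cad.png",a);cv2.imwrite("pics/s_ea.png",b)
cv2.imwrite("pics/t_all.png",crop(t,150,150,420,250,2.9))
for c,n in((s,"s"),(t,"t")):
    uv,P=cloud(c)
    for lo,hi in((.03,.09),(.09,.14),(.14,.4)):
        m=(P[:,2]>lo)&(P[:,2]<hi)&(P[:,0]>.2)
        im=np.zeros((384,512),np.uint8); im[uv[m,1],uv[m,0]]=255
        nn,l,st,ce=cv2.connectedComponentsWithStats(im)
        for i in range(1,nn):
            if st[i,4]>25:
                q=P[l[uv[:,1],uv[:,0]]==i]; print(n,lo,st[i],q.min(0).round(3),q.max(0).round(3))
E
```

```text
s 0.03 [   0   29  209  150 3248] [ 1.018 -2.086  0.03 ] [ 1.305 -0.202  0.09 ]
s 0.03 [222  43   6   7  36] [ 0.835 -1.759  0.031] [ 0.866 -1.719  0.07 ]
s 0.03 [211  56   7  12  72] [ 0.834 -1.367  0.032] [ 0.866 -1.325  0.089]
s 0.03 [ 288  100   69   32 1529] [ 0.2   -0.823  0.03 ] [ 0.447 -0.542  0.052]
s 0.03 [195 107  27  12 171] [ 0.712 -0.73   0.03 ] [ 0.81  -0.651  0.051]
s 0.03 [253 106  22  19 328] [ 0.499 -0.652  0.03 ] [ 0.579 -0.612  0.09 ]
s 0.03 [189 120  30  27 650] [ 0.685 -0.522  0.03 ] [ 0.784 -0.427  0.086]
s 0.03 [152 145  25  25 499] [ 0.784 -0.347  0.03 ] [ 0.855 -0.275  0.08 ]
s 0.03 [221 149  24  68 870] [ 0.553 -0.314  0.03 ] [ 0.645 -0.059  0.09 ]
s 0.03 [ 191  255  111  129 6174] [0.427 0.103 0.03 ] [0.621 0.353 0.09 ]
s 0.03 [  30  339   42   44 1132] [0.796 0.309 0.03 ] [0.839 0.355 0.09 ]
s 0.09 [227  21  68   3 142] [ 0.411 -2.084  0.125] [ 0.877 -2.044  0.14 ]
s 0.09 [   0   22  208  133 2696] [ 1.017 -2.085  0.09 ] [ 1.303 -0.24   0.14 ]
s 0.09 [214  22   7   8  45] [ 0.925 -2.076  0.091] [ 0.969 -2.044  0.139]
s 0.09 [210  46   7  11  66] [ 0.834 
[... 2173 characters left out ...]
11  13  98] [0.804 0.314 0.09 ] [0.829 0.341 0.125]
t 0.09 [   0  133   64   95 4286] [0.439 0.593 0.09 ] [0.704 0.775 0.133]
t 0.09 [ 90 134  28  28 378] [0.634 0.46  0.09 ] [0.706 0.521 0.14 ]
t 0.09 [306 176  68  17  91] [ 0.55  -0.266  0.09 ] [ 0.608 -0.086  0.14 ]
t 0.09 [494 187  18  31 433] [ 0.498 -0.66   0.09 ] [ 0.581 -0.617  0.118]
t 0.09 [199 215  13  18 149] [0.434 0.176 0.09 ] [0.48  0.21  0.139]
t 0.09 [ 45 238   9  67 389] [0.235 0.59  0.09 ] [0.408 0.618 0.14 ]
t 0.14 [ 76 128  32  28 503] [0.625 0.471 0.14 ] [0.694 0.521 0.213]
t 0.14 [309 174  99  21 617] [ 0.521 -0.316  0.14 ] [ 0.599 -0.088  0.268]
t 0.14 [   0  237   58   99 4538] [0.2   0.472 0.14 ] [0.411 0.72  0.399]
```

View pics/s_cad.png

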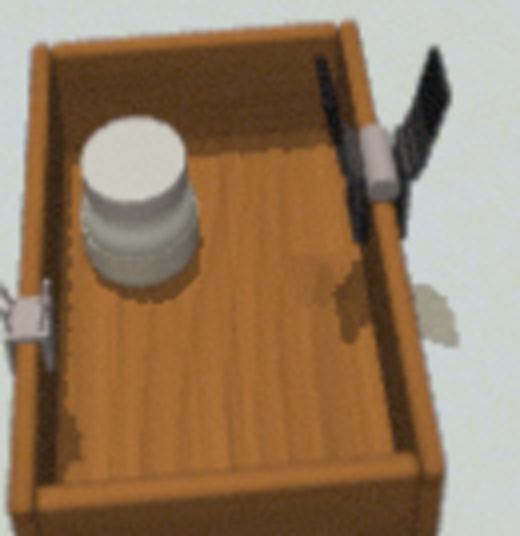

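View pics/s_ea.png

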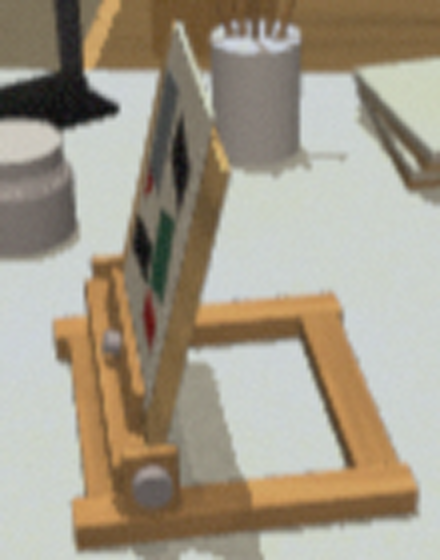

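View pics/t_all.png

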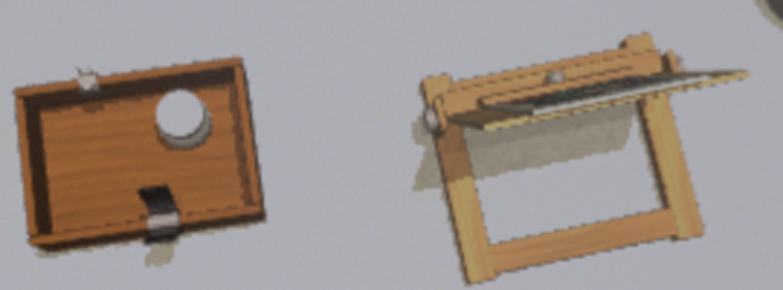

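```bash
python3 - <<'E'
from h import *
import pickle
s=pickle.load(open("side0.pkl","rb"));t=pickle.load(open("top0.pkl","rb"))
def fitplane(Q):
    for _ in range(8):
        m=Q.mean(0); n=np.linalg.svd(Q-m,full_matrices=False)[2][2]; d=(Q-m)@n; sg=max(1.5*np.median(abs(d)),.0012)
        Q2=Q[abs(d)<2.5*sg]
        if len(Q2)==len(Q):break
        Q=Q2
    return m,n,Q,d.std()
# caddy wall tops from both
for c,n in((s,"s"),(t,"t")):
    uv,P=cloud(c)
    m=(abs(P[:,2]-.08)<.004)&(P[:,0]>.4)&(P[:,0]<.65)&(P[:,1]>.08)&(P[:,1]<.37)
    q=P[m]; rect=cv2.minAreaRect((q[:,:2]*1000).astype(np.float32)); print(n,"caddy rim",rect, q[:,2].mean())
    # table height
    m=(abs(P[:,2])<.01); print("table z",np.median(P[m,2]))
    # clip pts
    m=(P[:,2]>.092)&(P[:,0]>.41)&(P[:,0]<.5)&(P[:,1]>.15)&(P[:,1]<.24)
    q=P[m]; print("clip n",m.sum(),q.mean(0)); 
    # board
    m=(P[:,2]>.13)&(P[:,2]<.3)&(P[:,0]>.5)&(P[:,0]<.63)&(P[:,1]>-.35)&(P[:,1]<-.05)
    Q=P[m]; mm,nn,Qi,sd=fitplane(Q); 
    if nn[0]<0: nn=-nn
    print("board plane",mm,nn,sd,len(Q),len(Qi),"lean",np.degrees(np.arcsin(nn[2])),"yaw",np.degrees(np.arctan2(nn[1],nn[0])))
    # easel foot
    m=(P[:,2]>.012)&(P[:,2]<.03)&(P[:,0]>.3)&(P[:,0]<.7)&(P[:,1]>-.4)&(P[:,1]<0)
    rect=cv2.minAreaRect((P[m][:,:2]*1000).astype(np.float32)); print("foot",rect,m.sum())
E
```

```text
s caddy rim ((523.1486206054688, 225.61346435546875), (170.28195190429688, 231.93568420410156), 9.053544044494629) 0.07905320743972424
table z -0.0002441868756833857
clip n 475 [0.44961522 0.19686036 0.11450136]
board plane [ 0.55642523 -0.16308845  0.19905304] [0.93927799 0.24933833 0.23576948] 0.001554855909964949 1154 1056 lean 13.636985252578611 yaw 14.866713670016543
foot ((539.004638671875, -206.94931030273438), (219.59039306640625, 253.7236328125), 13.07817554473877) 1834
t caddy rim ((526.07470703125, 224.56234741210938), (163.23043823242188, 229.89248657226562), 9.200054168701172) 0.08037019746461997
table z 0.0017014836355392334
clip n 187 [0.45875736 0.19353079 0.11490591]
board plane [ 0.55534788 -0.1943442   0.22666105] [0.93842522 0.22215535 0.26458479] 0.0030670500124269644 636 636 lean 15.342282408845756 yaw 13.318561769089465
foot ((539.106689453125, -208.20370483398438), (220.03842163085938, 251.1288299560547), 13.087433815002441) 2034
```

```bash
python3 - <<'E'
from h import *
import pickle
s=pickle.load(open("side0.pkl","rb"));t=pickle.load(open("top0.pkl","rb"))
yaw=np.radians(13.08); E=np.array([[np.cos(yaw),-np.sin(yaw),0],[np.sin(yaw),np.cos(yaw),0],[0,0,1]]); o=np.array([.539,-.2075,0])
W=[]
fig=np.full((600,800,3),255,np.uint8)
for c,n,col in((s,"s",(0,0,255)),(t,"t",(255,0,0))):
    uv,P=cloud(c); L=(P-o)@E
    m=(L[:,2]>.03)&(abs(L[:,1])<.125)&(abs(L[:,0])<.14)&(L[:,2]<.29)
    L=L[m]; bgr=c["img"][uv[m,1],uv[m,0]]
    for p in L:
        cv2.circle(fig,(int(400+p[0]*1000*3-(0)),int(590-(p[2]*1000-90)*3)),1,col,-1)
    # robust line fit x(z) for front face by y-band
    for lo,hi in((-.115,-.08),(-.07,0),(0,.07),(.08,.115)):
        q=L[(L[:,1]>lo)&(L[:,1]<hi)&(L[:,2]>.11)]
        if len(q)<20: print(n,lo,len(q)); continue
        l=cv2.fitLine(q[:,[0,2]].astype(np.float32)*1000,cv2.DIST_HUBER,0,.01,.01).ravel()
        print(n,lo,len(q),"lean",np.degrees(np.arctan2(-l[0],l[1])) if l[1]>0 else np.degrees(np.arctan2(l[0],-l[1])),"x at z=200",l[2]+(200-l[3])*l[0]/l[1],"zmax",np.sort(q[:,2])[-6:].round(4),"xmin",np.sort(q[:,0])[:4].round(4))
cv2.imwrite("pics/prof.png",fig)
E
```

```text
s -0.115 60 lean 13.520398 x at z=200 24.047955 zmax [0.2421 0.2437 0.2454 0.2467 0.248  0.2485] xmin [0.0106 0.0117 0.0129 0.0134]
s -0.07 320 lean 13.709374 x at z=200 28.399143 zmax [0.2617 0.2619 0.2621 0.2621 0.2622 0.2627] xmin [0.0095 0.0102 0.0104 0.0106]
s 0 392 lean 13.728519 x at z=200 28.368717 zmax [0.262  0.2621 0.2622 0.2623 0.2625 0.2626] xmin [0.0074 0.0074 0.0083 0.0091]
s 0.08 289 lean 13.501609 x at z=200 24.063305 zmax [0.2476 0.2476 0.2476 0.2479 0.2479 0.248 ] xmin [0.0072 0.0074 0.0078 0.0082]
t -0.115 63 lean 14.33886 x at z=200 23.4925 zmax [0.2518 0.2522 0.2526 0.2527 0.2531 0.2531] xmin [0.0065 0.0067 0.0067 0.0068]
t -0.07 219 lean 14.673034 x at z=200 28.067993 zmax [0.2672 0.2673 0.2674 0.2675 0.2676 0.268 ] xmin [0.0068 0.0068 0.007  0.007 ]
t 0 219 lean 14.669746 x at z=200 28.064854 zmax [0.2667 0.2667 0.267  0.2671 0.2677 0.2682] xmin [0.0066 0.0067 0.0068 0.0068]
t 0.08 103 lean 14.252341 x at z=200 23.66816 zmax [0.2522 0.2525 0.2532 0.2533 0.2536 0.2536] xmin [0.0069 0.0073 0.0073 0.0073]
```

View pics/prof.png

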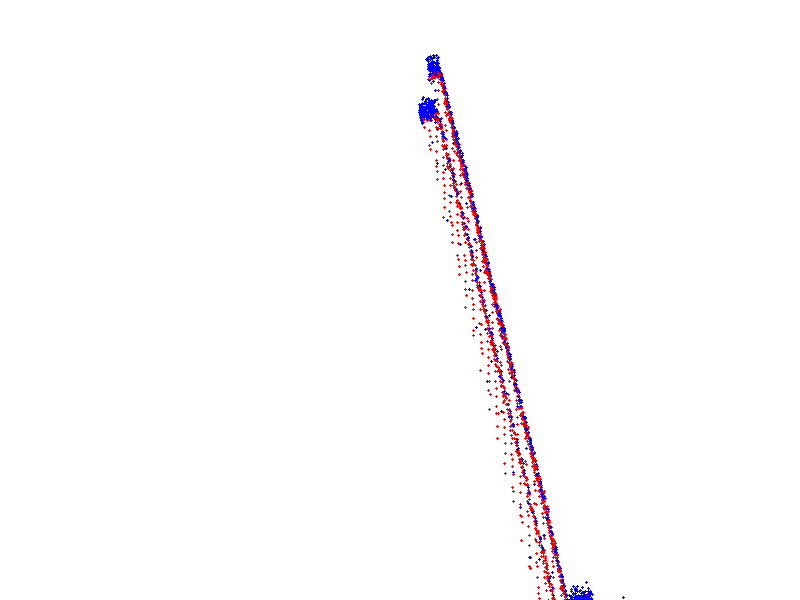

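```bash
python3 - <<'E'
from h import *
import pickle
s=pickle.load(open("side0.pkl","rb"));t=pickle.load(open("top0.pkl","rb"))
yaw=np.radians(9.13); C=R.from_euler('z',yaw).as_matrix(); o=np.array([.5255,.2245,0])
for c,n in((s,"s"),(t,"t")):
    uv,P=cloud(c); L=(P-o)@C
    m=(abs(L[:,2]-.08)<.004)&(abs(L[:,0]+.075)<.012)&(abs(L[:,1])<.1)
    q=L[m]
    for lo,hi in((-.1,-.06),(-.06,-.05),(0.0,.03),(.03,.07),(.07,.1)):
        k=q[(q[:,1]>lo)&(q[:,1]<hi)]; 
        if len(k): print(n,lo,len(k),"x",np.percentile(k[:,0],[3,50,97]).round(4),"z",np.median(k[:,2]).round(4))
    for ax,lim in((1,.115),):
      for sg in(-1,1):
        k=L[(abs(L[:,2]-.08)<.004)&(abs(L[:,0])<.06)&(abs(L[:,1]-sg*.11)<.015)]; print("y wall",sg,np.percentile(k[:,1],[3,50,97]).round(4))
    k=L[(abs(L[:,2]-.08)<.004)&(abs(L[:,1])<.09)&(abs(L[:,0]-.075)<.012)]; print("x+ wall",np.percentile(k[:,0],[3,50,97]).round(4))
    m=(L[:,2]>.0835)&(abs(L[:,0]+.075)<.05)&(abs(L[:,1])<.1)&(L[:,2]<.2)
    q=L[m]; bgr=c["img"][uv[m,1],uv[m,0]].astype(int); br=bgr.max(1)
    print(n,"clip",len(q),"y ext",np.percentile(q[:,1],[1,50,99]).round(4),"x",np.percentile(q[:,0],[1,99]).round(4),"z",q[:,2].min(),q[:,2].max())
    for z0 in np.arange(.085,.15,.01):
        k=q[abs(q[:,2]-z0)<.004]
        if len(k)>4:
            a=k[k[:,0]<-.075]; b=k[k[:,0]>=-.075]
            f=lambda a:(len(a),np.percentile(a[:,0],[5,95]).round(4),np.percentile(a[:,1],[3,97]).round(4)) if len(a)>2 else None
            print(round(z0,3),f(a),f(b))
    g=q[br>95 if n=="s" else br>80]; 
    if len(g)>3: print("bright",len(g),np.percentile(g,[5,50,95],axis=0).round(4).tolist())
E
```

```text
s -0.1 79 x [-0.0789 -0.0743 -0.0697] z 0.0795
s -0.06 24 x [-0.079  -0.0743 -0.0702] z 0.0794
s 0.0 91 x [-0.0802 -0.0755 -0.0709] z 0.079
s 0.03 135 x [-0.0803 -0.0753 -0.0712] z 0.0787
s 0.07 111 x [-0.0806 -0.0759 -0.0717] z 0.0782
y wall -1 [-0.1124 -0.1062 -0.1029]
y wall 1 [0.1072 0.1127 0.1164]
x+ wall [0.068  0.0745 0.0806]
s clip 558 y ext [-0.033  -0.0131 -0.0029] x [-0.1008 -0.0494] z 0.08353600259340753 0.14465443194043917
0.085 (18, array([-0.0868, -0.0763]), array([-0.0301, -0.0027])) (24, array([-0.0741, -0.0633]), array([-0.0282, -0.0026]))
0.095 (96, array([-0.0884, -0.0754]), array([-0.0319, -0.004 ])) (85, array([-0.0743, -0.0626]), array([-0.0326, -0.0035]))
0.105 (36, array([-0.0928, -0.0884]), array([-0.03  , -0.0047])) (15, array([-0.062 , -0.0566]), array([-0.0291, -0.0043]))
0.115 (27, array([-0.0955, -0.0919]), array([-0.03  , -0.0044])) (7, array([-0.0582, -0.0553]), array([-0.0153, -0.0041]))
0.125 (32, array([-0.0967, -0.0933]), array([-0.0297, -0.0045])) (10, array([-0.0569, -0.0526]), array([-0.025 , -0.0042]))
0.135 (31, array([-0.0995, -0.0952]), arr
[... 889 characters left out ...]
-0.0754]), array([-0.0342, -0.006 ])) (36, array([-0.0746, -0.0626]), array([-0.0325, -0.0066]))
0.105 (10, array([-0.0915, -0.0846]), array([-0.0328, -0.0103])) (13, array([-0.0619, -0.0588]), array([-0.0319, -0.0078]))
0.115 None (12, array([-0.0584, -0.0565]), array([-0.0321, -0.0069]))
0.125 None (9, array([-0.0569, -0.0553]), array([-0.0313, -0.0081]))
0.135 (4, array([-0.0979, -0.0947]), array([-0.0339, -0.0264])) (10, array([-0.0557, -0.0523]), array([-0.0334, -0.0098]))
0.145 (19, array([-0.1008, -0.096 ]), array([-0.0325, -0.0072])) (21, array([-0.0533, -0.0492]), array([-0.0323, -0.0075]))
bright 52 [[-0.0785, -0.0565, 0.0838], [-0.0746, -0.0148, 0.0943], [-0.0707, 0.0753, 0.0984]]
```

```bash
python3 - <<'E'
from h import *
import pickle
s=pickle.load(open("side0.pkl","rb"));t=pickle.load(open("top0.pkl","rb"))
yaw=np.radians(13.08); E=R.from_euler('z',yaw).as_matrix(); o=np.array([.539,-.2075,0]); B=R.from_euler('y',-np.radians(13.75)).as_matrix()
for c,n in((s,"s"),(t,"t")):
    uv,P=cloud(c); L=(P-o)@E; b=L@B   # board-axes coords (origin easel)
    m=(L[:,2]>.12)&(L[:,2]<.3)&(abs(L[:,1])<.14)&(L[:,0]<.06)&(L[:,0]>-.03)
    b=b[m]; q=b[(abs(b[:,1])<.065)]
    front=np.median(q[(q[:,2]<.235)][:,0]); print(n,"panel front u",front)
    e=b[(abs(abs(b[:,1])-.095)<.015)]; print("board front u",np.median(e[e[:,2]<.235][:,0]) )
    # top faces: w distribution
    for nm,qq in(("panel",q),("board",e)):
        w=qq[:,2]; k=qq[w>np.percentile(w,99)-.0045]; print(nm,"top w pct",np.percentile(w,[80,90,95,98,99.5]).round(4),"u of top",np.percentile(k[:,0],[3,50,97]).round(4))
    for lo,hi in((.14,.17),(.17,.2),(.2,.23),(.23,.245),(.25,.258)):
        z=b[(b[:,2]>lo)&(b[:,2]<hi)]; pp=z[z[:,0]>front-.0022]
        print(lo,"panel y",np.percentile(pp[:,1],[1,99]).round(4),"all y",np.percentile(z[:,1],[1,99]).round(4))
E
```

```text
s panel front u 0.07516189980965368
board front u 0.07097698972781805
panel top w pct [0.2305 0.2445 0.2504 0.2514 0.2521] u of top [0.0716 0.0745 0.0756]
board top w pct [0.2207 0.2343 0.2377 0.2383 0.2386] u of top [0.066  0.0697 0.0717]
0.14 panel y [-0.0708  0.0763] all y [-0.1076  0.1159]
0.17 panel y [-0.0717  0.0763] all y [-0.1068  0.1161]
0.2 panel y [-0.072   0.0763] all y [-0.1087  0.1163]
0.23 panel y [-0.0717  0.0781] all y [-0.1074  0.1167]
0.25 panel y [-0.0667  0.0741] all y [-0.0663  0.0757]
t panel front u 0.07558662533737887
board front u 0.0713139561245483
panel top w pct [0.2526 0.2544 0.2554 0.2568 0.2574] u of top [0.0719 0.0738 0.0756]
board top w pct [0.2409 0.242  0.243  0.2433 0.244 ] u of top [0.0659 0.0686 0.0714]
0.14 panel y [-0.0709  0.0741] all y [-0.1043  0.1146]
0.17 panel y [-0.0697  0.074 ] all y [-0.102   0.1143]
0.2 panel y [-0.0675  0.0743] all y [-0.1138  0.1149]
0.23 panel y [-0.0682  0.0726] all y [-0.1128  0.1124]
0.25 panel y [-0.0717  0.0715] all y [-0.0734  0.0732]
```

```bash
cat >> h.py <<'E'
CLIP=np.array([.4545,.1939,.087]); CYAW=9.3
def down(yaw): # tool x at yaw, z down
    return R.from_matrix(np.array([[np.cos(yaw),np.sin(yaw),0],[np.sin(yaw),-np.cos(yaw),0],[0,0,-1]]))
def rows(st,p,Rg,step=60,astep=10):
    R0=R.from_quat(st["eef_rot"]); d=R0.inv().apply(np.array(p)-st["ee_pos"])*1000; rv=np.degrees((R0.inv()*Rg).as_rotvec())
    n=int(max(np.ceil(np.linalg.norm(d)/step),np.ceil(np.linalg.norm(rv)/astep),1))
    for i in range(1,n+1): print(i,"xyz",(d*i/n).round(1).tolist(),"rot",(rv*i/n).round(2).tolist())
E
python3 - <<'E'
from bench import r
from h import *
st=r.read_state()
rows(st,[CLIP[0],CLIP[1],.20],down(np.radians(CYAW)))
E
```

```text
1 xyz [-33.2, 42.4, 3.8] rot [0.0, 0.01, 7.15]
2 xyz [-66.3, 84.8, 7.6] rot [0.01, 0.02, 14.29]
3 xyz [-99.5, 127.2, 11.3] rot [0.01, 0.02, 21.44]
4 xyz [-132.7, 169.6, 15.1] rot [0.02, 0.03, 28.58]
5 xyz [-165.9, 212.0, 18.9] rot [0.02, 0.04, 35.73]
6 xyz [-199.0, 254.4, 22.7] rot [0.03, 0.05, 42.87]
7 xyz [-232.2, 296.8, 26.4] rot [0.03, 0.05, 50.02]
8 xyz [-265.4, 339.2, 30.2] rot [0.04, 0.06, 57.16]
```

Call:
apply_moves([
  {"grip": 0,"xyz": [-33,42,4],"rotation": [0,0,7.1]},
  {"grip": 0,"xyz": [-66,85,8],"rotation": [0,0,14.3]},
  {"grip": 0,"xyz": [-99.5,127,11],"rotation": [0,0,21.4]},
  {"grip": 0,"xyz": [-133,170,15],"rotation": [0,0,28.6]},
  {"grip": 0,"xyz": [-166,212,19],"rotation": [0,0,35.7]},
])

```text
time: 0.72
ee_pos: [0.3781, 0.334, 0.2108]
eef_rot: [0.965, 0.263, -0.0, 0.001]
ft_force: [1.0, -0.3, 0.2]
width: 0.0868
```

```bash
python3 - <<'E'
from bench import r
from h import *
st=r.read_state(); print(st["time"],st["ee_pos"],st["joint_positions"].round(3))
rows(st,[CLIP[0],CLIP[1],.20],down(np.radians(CYAW)))
E
```

```text
0.725 [0.378096   0.33398156 0.2107689 ] [-0.945  0.077  0.138  1.808 -0.011  1.259 -0.272]
1 xyz [-1.8, 53.2, 3.6] rot [0.02, 0.02, 7.07]
2 xyz [-3.5, 106.3, 7.3] rot [0.04, 0.04, 14.14]
3 xyz [-5.3, 159.5, 10.9] rot [0.05, 0.06, 21.22]
```

Call:
apply_moves([
  {"grip": 0,"xyz": [-1.8,53,3.6],"rotation": [0,0,7.1]},
  {"grip": 0,"xyz": [-3.5,106,7.3],"rotation": [0,0,14.1]},
  {"grip": 0,"xyz": [-5.3,159.5,10.9],"rotation": [0,0,21.2]},
  {"grip": 0,"xyz": [-5.3,159.5,10.9],"rotation": [0,0,21.2]},
])

```text
time: 1.23
ee_pos: [0.456, 0.1896, 0.1997]
eef_rot: [0.997, 0.077, -0.0, 0.001]
ft_force: [-0.6, 0.5, 0.1]
width: 0.087
```

```bash
python3 - <<'E'
from bench import r,viewer
from h import *
import pickle
for n in("side","top"):
    c=viewer.camera(n); pickle.dump(c,open(n+"1.pkl","wb")); 
    im=np.clip(c["img"]*1.6,0,255).astype(np.uint8)
    p=[CLIP,CLIP+[0,0,.04],CLIP+[0,0,.058]]
    k=4; x0,y0=(200,230) if n=="side" else (140,140)
    im=cv2.resize(im[y0:y0+140,x0:x0+140],None,fx=k,fy=k,interpolation=cv2.INTER_CUBIC)
    for q in proj(c,p): cv2.circle(im,(int((q[0]-x0+.5)*k),int((q[1]-y0+.5)*k)),2,(0,0,255),-1)
    cv2.imwrite(f"pics/{n}1.png",im)
st=r.read_state(); print(st["time"],st["ee_pos"],st["ft_force"])
rows(st,[CLIP[0],CLIP[1],.116],down(np.radians(CYAW)),step=30)
E
```

```text
1.325 [0.4543289  0.19381689 0.19976439] [-0.23193452  0.84351895 -0.51331492]
1 xyz [0.1, -0.0, 27.9] rot [0.02, 0.03, 0.0]
2 xyz [0.2, -0.1, 55.8] rot [0.04, 0.05, 0.01]
3 xyz [0.3, -0.1, 83.8] rot [0.06, 0.08, 0.01]
```

View pics/side1.png

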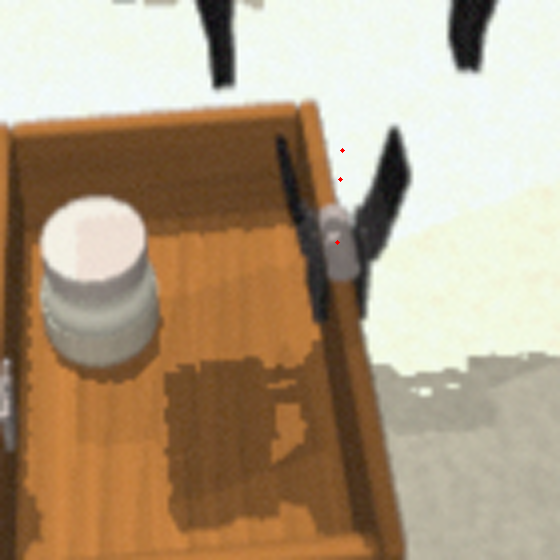

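View pics/top1.png

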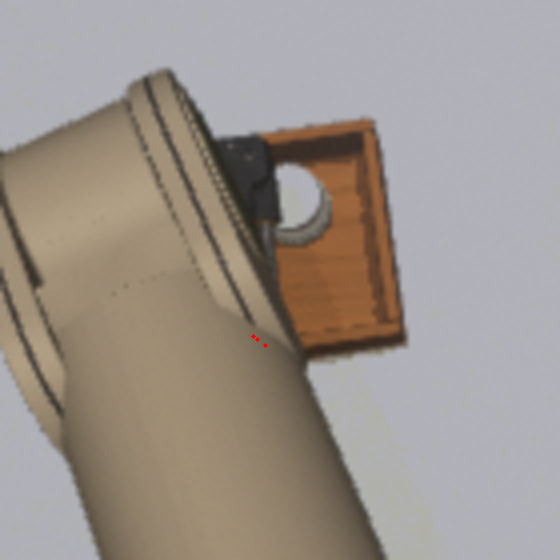

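The side view shows the open fingers at crop (222,50) and (470,40), one on each side of the clamp. My projected pivot at (337,242) falls on the barrel. The arm hides the clamp in the top view. I'll descend now.

Call:
apply_moves([
  {"grip": 0,"xyz": [0.1,0,28],"rotation": [0,0,0]},
  {"grip": 0,"xyz": [0.2,0,56],"rotation": [0,0,0]},
  {"grip": 0,"xyz": [0.3,0,83.8],"rotation": [0,0,0]},
  {"grip": 0,"xyz": [0.3,0,83.8],"rotation": [0,0,0]},
])

```text
time: 1.82
ee_pos: [0.4526, 0.1944, 0.1143]
eef_rot: [0.997, 0.083, -0.002, 0.001]
ft_force: [-0.0, 0.1, 1.0]
width: 0.0868
```

```bash
python3 - <<'E'
from bench import r,viewer
from h import *
c=viewer.camera("side")
im=np.clip(c["img"]*1.6,0,255).astype(np.uint8)
k=4; x0,y0=(200,230)
cv2.imwrite("pics/side2.png",cv2.resize(im[y0:y0+140,x0:x0+140],None,fx=k,fy=k,interpolation=cv2.INTER_CUBIC))
st=r.read_state(); print(st["time"],st["ee_pos"],st["ft_force"])
E
```

```text
1.875 [0.45368595 0.19464714 0.11583043] [-0.3800557   0.31017096  1.12328481]
```

View pics/side2.png

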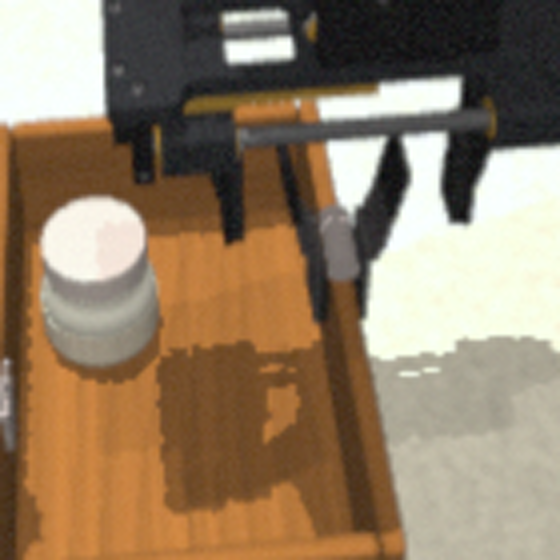

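The fingers are level with the handles and clear of the caddy. I'll close in steps.

Call:
apply_moves([
  {"grip": 60,"xyz": [0.5,0.5,0],"rotation": [0,0,0]},
  {"grip": 90,"xyz": [0.5,0.5,0],"rotation": [0,0,0]},
  {"grip": 110,"xyz": [0.5,0.5,0],"rotation": [0,0,0]},
  {"grip": 120,"xyz": [0.5,0.5,0],"rotation": [0,0,0]},
  {"grip": 120,"xyz": [0.5,0.5,0],"rotation": [0,0,0]},
], squeeze=25)

```text
time: 2.5
ee_pos: [0.4543, 0.1943, 0.1159]
eef_rot: [0.997, 0.082, -0.001, 0.001]
ft_force: [0.0, 0.9, -0.8]
width: 0.0488
```

```bash
python3 - <<'E'
from bench import r,viewer
from h import *
c=viewer.camera("side")
im=np.clip(c["img"]*1.6,0,255).astype(np.uint8)
k=4; x0,y0=(200,230)
cv2.imwrite("pics/side3.png",cv2.resize(im[y0:y0+140,x0:x0+140],None,fx=k,fy=k,interpolation=cv2.INTER_CUBIC))
st=r.read_state(); print(st["time"],st["ee_pos"],st["eef_rot"],st["ft_force"],st["torque"],st["width"])
rows(st,[CLIP[0],CLIP[1],.116],down(np.radians(CYAW)))
E
```

```text
2.55 [0.45421888 0.19419416 0.11580121] [ 9.96604560e-01  8.23194468e-02 -1.41259253e-03  9.30141599e-04] [-0.6180012   0.05819075  0.64451482] [-0.09092783  0.02595452  0.03695069] 0.04847073982092641
1 xyz [0.2, 0.3, -0.2] rot [0.09, 0.17, 0.14]
```

View pics/side3.png

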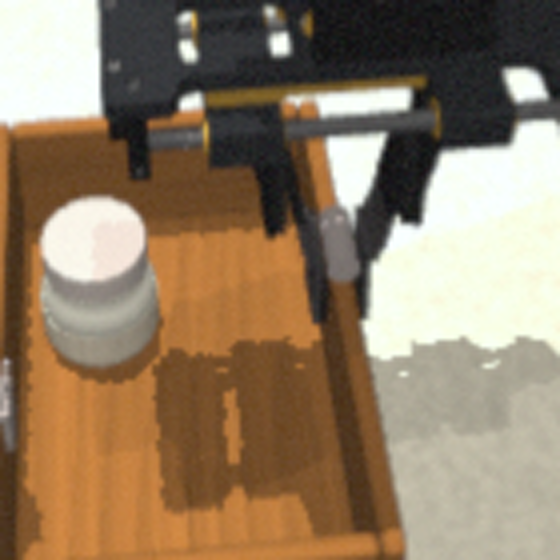

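Both fingers are almost touching the handles, evenly on each side. I'll keep squeezing.

Call:
apply_moves([
  {"grip": 126,"xyz": [0.2,0.2,0]},
  {"grip": 132,"xyz": [0.2,0.2,0]},
  {"grip": 138,"xyz": [0.2,0.2,0]},
  {"grip": 142,"xyz": [0.2,0.2,0]},
  {"grip": 142,"xyz": [0.2,0.2,0]},
], squeeze=25)

```text
$.increments[0]: bad value
```

Call:
apply_moves([
  {"grip": 150,"xyz": [0,0,0]},
  {"grip": 158,"xyz": [0,0,0]},
  {"grip": 168,"xyz": [0,0,0]},
  {"grip": 180,"xyz": [0,0,0]},
  {"grip": 180,"xyz": [0,0,0]},
], squeeze=25)

```text
$.increments[0]: bad value
```

```bash
python3 - <<'E'
from bench import r,viewer
from h import *
c=viewer.camera("side")
im=np.clip(c["img"]*1.6,0,255).astype(np.uint8)
k=4; x0,y0=(200,230)
cv2.imwrite("pics/side4.png",cv2.resize(im[y0:y0+140,x0:x0+140],None,fx=k,fy=k,interpolation=cv2.INTER_CUBIC))
st=r.read_state(); print(st["time"],st["ee_pos"],st["eef_rot"],st["ft_force"],st["torque"],st["width"])
rows(st,[CLIP[0],CLIP[1],.116],down(np.radians(CYAW)))
E
```

```text
2.6 [0.45426709 0.19424278 0.11587752] [ 9.96607566e-01  8.22844173e-02 -1.36646777e-03  8.76209938e-04] [-0.59932314  0.18602658  1.86827599] [-0.13825232  0.17524811  0.02416359] 0.04736139494082902
1 xyz [0.2, 0.4, -0.1] rot [0.09, 0.16, 0.14]
```

View pics/side4.png

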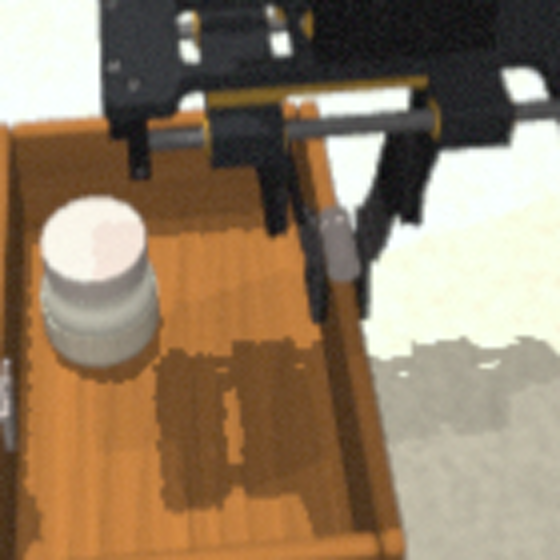

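The calls were refused because the rows need an explicit rotation, and nothing moved. I'll retry with rotation included.

Call:
apply_moves([
  {"grip": 126,"xyz": [0.2,0.2,0],"rotation": [0,0,0]},
  {"grip": 132,"xyz": [0.2,0.2,0],"rotation": [0,0,0]},
  {"grip": 138,"xyz": [0.2,0.2,0],"rotation": [0,0,0]},
  {"grip": 142,"xyz": [0.2,0.2,0],"rotation": [0,0,0]},
  {"grip": 142,"xyz": [0.2,0.2,0],"rotation": [0,0,0]},
], squeeze=25)

```text
time: 3.22
ee_pos: [0.4548, 0.1945, 0.117]
eef_rot: [0.997, 0.082, -0.001, 0.0]
ft_force: [-4.0, -1.0, 12.9]
width: 0.0389
```

Call:
apply_moves([
  {"grip": 150,"xyz": [-0.4,0,0],"rotation": [0,0,0]},
  {"grip": 158,"xyz": [-0.4,0,0],"rotation": [0,0,0]},
  {"grip": 166,"xyz": [-0.4,0,0],"rotation": [0,0,0]},
  {"grip": 180,"xyz": [-0.4,0,0],"rotation": [0,0,0]},
  {"grip": 180,"xyz": [-0.4,0,0],"rotation": [0,0,0]},
], squeeze=25)

```text
time: 3.85
ee_pos: [0.4542, 0.1945, 0.1183]
eef_rot: [0.997, 0.082, -0.001, 0.0]
ft_force: [-8.8, -3.5, 18.2]
width: 0.0318
```

```bash
python3 - <<'E'
from bench import r,viewer
from h import *
c=viewer.camera("side")
im=np.clip(c["img"]*1.6,0,255).astype(np.uint8)
k=4; x0,y0=(200,230)
cv2.imwrite("pics/side5.png",cv2.resize(im[y0:y0+140,x0:x0+140],None,fx=k,fy=k,interpolation=cv2.INTER_CUBIC))
st=r.read_state(); print(st["time"],st["ee_pos"],st["eef_rot"],st["ft_force"],st["torque"],st["width"])
rows(st,[CLIP[0],CLIP[1],.116],down(np.radians(CYAW)))
E
```

```text
3.9 [0.45422642 0.19453421 0.1182937 ] [ 9.96606680e-01  8.23009118e-02 -1.29507514e-03  9.21658529e-05] [-6.9533778  -2.86973149 18.52969611] [-0.85865629  2.08822091  0.04301618] 0.03173506386900346
1 xyz [0.2, 0.7, 2.3] rot [-0.0, 0.15, 0.14]
```

View pics/side5.png

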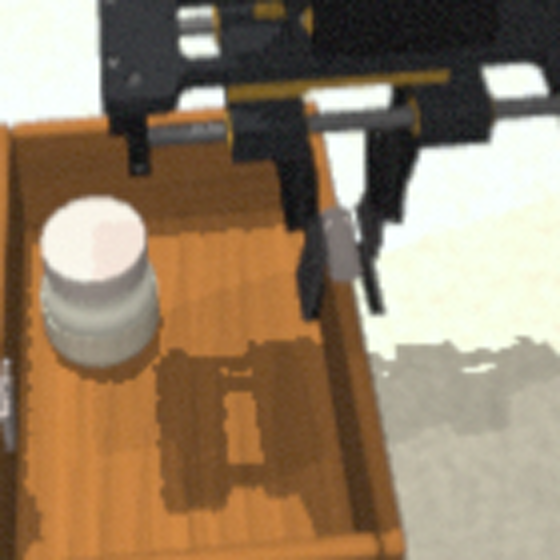

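The jaws are fully open and the width is 31.7 mm. Next I lift straight up.

Call:
apply_moves([
  {"grip": 190,"xyz": [0,0,-3],"rotation": [0,0,0]},
  {"grip": 190,"xyz": [0,0,-15],"rotation": [0,0,0]},
  {"grip": 190,"xyz": [0,0,-45],"rotation": [0,0,0]},
  {"grip": 190,"xyz": [0,0,-90],"rotation": [0,0,0]},
  {"grip": 190,"xyz": [0,0,-130],"rotation": [0,0,0]},
], squeeze=25)

```text
time: 4.53
ee_pos: [0.4546, 0.1944, 0.2503]
eef_rot: [0.997, 0.082, -0.001, -0.0]
ft_force: [0.8, 0.2, -0.9]
width: 0.0317
```

```bash
python3 - <<'E'
from bench import r,viewer
from h import *
c=viewer.camera("side")
im=np.clip(c["img"]*1.6,0,255).astype(np.uint8)
k=4; x0,y0=(200,150)
cv2.imwrite("pics/side6.png",cv2.resize(im[y0:y0+145,x0:x0+180],None,fx=k,fy=k,interpolation=cv2.INTER_CUBIC))
st=r.read_state(); print(st["time"],st["ee_pos"],st["eef_rot"],st["ft_force"],st["torque"],st["width"])
E
```

```text
4.575 [0.45640895 0.19529285 0.25557892] [ 0.99662543  0.0820411   0.00201079 -0.00172253] [1.88692047 1.31288018 3.98271921] [ 0.00169624 -0.15138882 -0.03349555] 0.03175276060745781
```

View pics/side6.png

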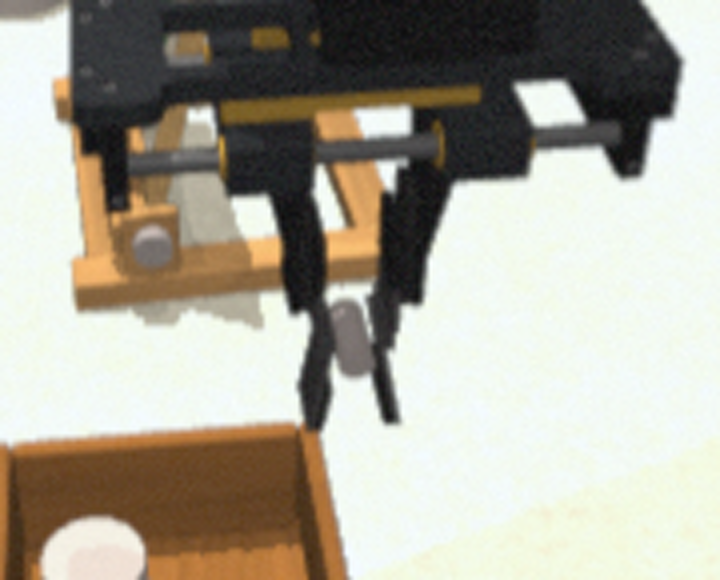

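```bash
cat >> h.py <<'E'
EO=np.array([.539,-.2075,0]); EB=R.from_euler('z',13.08,degrees=True)*R.from_euler('y',-13.75,degrees=True)
TOPB=np.array([.0704,.0012,.2528])   # panel top, mid-thickness, board axes
TH=.0383
def goal(h,du=0,dy=0,drot=None):
    M=EB.as_matrix(); p=EO+M@(TOPB+[du,dy,h+TH]); Rg=R.from_matrix(np.c_[M[:,0],-M[:,1],-M[:,2]]); return p,Rg
E
python3 - <<'E'
from bench import r,viewer
from h import *
st=r.read_state(); p,Rg=goal(.06); print(p, goal(0)[0]); rows(st,p,Rg,step=50,astep=6)
E
```

```text
[ 0.52405036 -0.20974143  0.35777129] [ 0.53794151 -0.20651397  0.29949076]
1 xyz [0.1, 45.6, -11.5] rot [0.03, 1.5, -0.41]
2 xyz [0.2, 91.2, -23.0] rot [0.06, 3.0, -0.82]
3 xyz [0.3, 136.8, -34.5] rot [0.09, 4.5, -1.22]
4 xyz [0.4, 182.4, -46.0] rot [0.12, 6.0, -1.63]
5 xyz [0.5, 228.0, -57.5] rot [0.15, 7.5, -2.04]
6 xyz [0.6, 273.5, -69.0] rot [0.18, 9.0, -2.45]
7 xyz [0.7, 319.1, -80.5] rot [0.21, 10.5, -2.85]
8 xyz [0.8, 364.7, -92.0] rot [0.24, 11.99, -3.26]
9 xyz [0.9, 410.3, -103.5] rot [0.27, 13.49, -3.67]
```

Call:
apply_moves([
  {"grip": 190,"xyz": [0,30,-40],"rotation": [0,0,0]},
  {"grip": 190,"xyz": [0,70,-80],"rotation": [0,1.5,-0.4]},
  {"grip": 190,"xyz": [0,115,-105],"rotation": [0,3,-0.8]},
  {"grip": 190,"xyz": [0,165,-105],"rotation": [0,5,-1.4]},
  {"grip": 190,"xyz": [0,215,-105],"rotation": [0,7,-2]},
], squeeze=25)

```text
time: 5.2
ee_pos: [0.4913, -0.019, 0.3605]
eef_rot: [0.993, 0.099, 0.064, -0.007]
ft_force: [0.7, -0.1, -0.1]
width: 0.0315
```

```bash
python3 - <<'E'
from bench import r,viewer
from h import *
st=r.read_state(); print(st["ee_pos"],st["width"]); p,Rg=goal(.06); rows(st,p,Rg,step=50,astep=6)
E
```

```text
[ 0.49130723 -0.01895126  0.36052174] 0.031508945535352134
1 xyz [-1.5, 48.4, 0.5] rot [0.06, 1.59, -0.41]
2 xyz [-3.0, 96.7, 0.9] rot [0.13, 3.18, -0.82]
3 xyz [-4.5, 145.1, 1.4] rot [0.19, 4.78, -1.22]
4 xyz [-6.0, 193.5, 1.8] rot [0.26, 6.37, -1.63]
```

Call:
apply_moves([
  {"grip": 190,"xyz": [-1.5,48,0],"rotation": [0,1.6,-0.4]},
  {"grip": 190,"xyz": [-3,97,1],"rotation": [0.1,3.2,-0.8]},
  {"grip": 190,"xyz": [-4.5,145,1.4],"rotation": [0.2,4.8,-1.2]},
  {"grip": 190,"xyz": [-6,193.5,1.8],"rotation": [0.3,6.4,-1.6]},
  {"grip": 190,"xyz": [-6,193.5,1.8],"rotation": [0.3,6.4,-1.6]},
], squeeze=25)

```text
time: 5.82
ee_pos: [0.5229, -0.2143, 0.358]
eef_rot: [0.987, 0.109, 0.119, -0.013]
ft_force: [-0.6, 0.9, -0.7]
width: 0.0318
```

```bash
python3 - <<'E'
from bench import r,viewer
from h import *
import pickle
st=r.read_state(); print(st["time"],st["ee_pos"],st["ft_force"],st["torque"],st["width"]); p,Rg=goal(.06); rows(st,p,Rg)
for n in("side","top"):
    c=viewer.camera(n); pickle.dump(c,open(n+"7.pkl","wb"))
    im=np.clip(c["img"]*1.6,0,255).astype(np.uint8)
    k=4; x0,y0=(180,50) if n=="side" else (280,120)
    im=cv2.resize(im[y0:y0+145,x0:x0+180],None,fx=k,fy=k,interpolation=cv2.INTER_CUBIC)
    st=r.read_state(); A=R.from_quat(st["eef_rot"]).as_matrix(); tcp=st["ee_pos"]
    P=[tcp+A@[0,0,.0313],tcp+A@[0,.015,.0313],tcp+A@[0,-.015,.0313],tcp+A@[0,0,.0693]]
    M=EB.as_matrix(); P+= [EO+M@(TOPB),EO+M@(TOPB+[0,.075,0]),EO+M@(TOPB+[0,-.075,0])]
    for q in proj(c,P): cv2.circle(im,(int((q[0]-x0+.5)*k),int((q[1]-y0+.5)*k)),2,(0,0,255),-1)
    cv2.imwrite(f"pics/{n}7.png",im)
E
```

```text
5.825 [ 0.52286314 -0.21433791  0.35804024] [-0.61470864  0.86944545 -0.69462014] [-0.13808792  0.33776827 -0.01881663] 0.031770961121262715
1 xyz [2.0, -4.2, 0.8] rot [0.12, -0.03, -0.4]
```

View pics/side7.png

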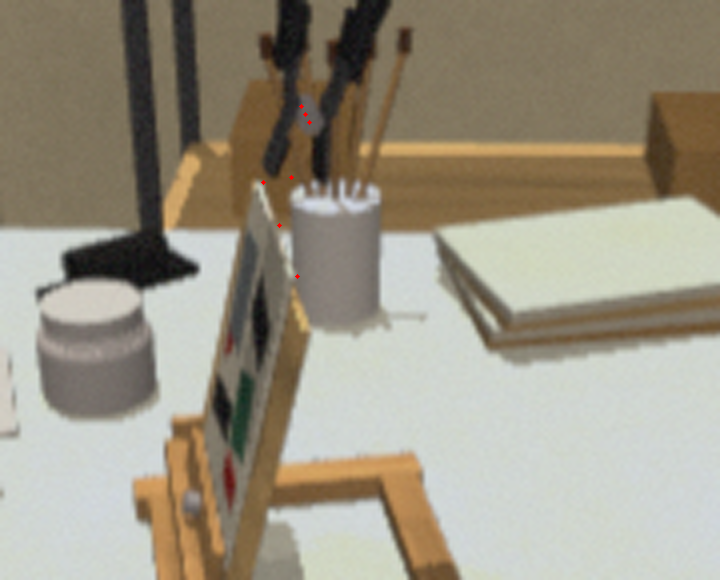

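View pics/top7.png

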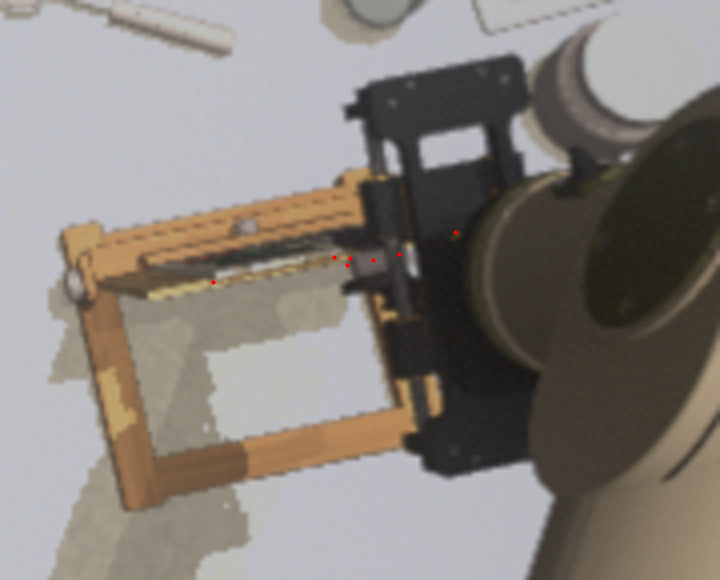

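The side view shows the clamp open and held, with its barrel at crop (308,114) and jaw tips at (272,172) and (320,180), above the panel edge. I'll correct the hover position, then measure the clamp and panel in the same picture.

Call:
apply_moves([
  {"grip": 190,"xyz": [2,-3,1],"rotation": [0.1,0,-0.4]},
  {"grip": 190,"xyz": [1,-1,1],"rotation": [0.1,0,-0.4]},
  {"grip": 190,"xyz": [1,-1,1],"rotation": [0.1,0,-0.4]},
  {"grip": 190,"xyz": [1,-1,1],"rotation": [0.1,0,-0.4]},
], squeeze=25)

```text
time: 6.42
ee_pos: [0.5248, -0.2084, 0.3571]
eef_rot: [0.986, 0.116, 0.119, -0.015]
ft_force: [0.2, -0.0, -0.7]
width: 0.0315
```

```bash
python3 - <<'E'
from bench import r,viewer
from h import *
import pickle
fig=np.full((600,800,3),255,np.uint8)
for n,col in(("side",(0,0,255)),("top",(255,0,0))):
    c=viewer.camera(n); pickle.dump(c,open(n+"8.pkl","wb"))
    st=r.read_state(); 
    M=EB.as_matrix()
    uv,P=cloud(c); b=(P-EO)@M-TOPB   # board coords rel panel top mid
    t=(st["ee_pos"]-EO)@M-TOPB; print(n,st["time"],"tcp in board",(t*1000).round(1),"w",st["width"]); p,Rg=goal(.06); rows(st,p,Rg)
    m=(abs(b[:,1]-t[1])<.022)&(b[:,2]>-.05)&(b[:,2]<.14)&(abs(b[:,0])<.06)
    q=b[m]*1000
    for x in q: cv2.circle(fig,(int(400+x[0]*5),int(500-x[2]*3.5)),1,col,-1)
    cl=q[(q[:,2]<t[2]*1000-12)&(q[:,2]>15)]
    for w in range(20,80,5):
        k=cl[abs(cl[:,2]-w)<2.5]; a=k[k[:,0]<0]; d=k[k[:,0]>=0]
        f=lambda a:(len(a),np.percentile(a[:,0],[5,95]).round(1).tolist(),np.percentile(a[:,1],[5,95]).round(1).tolist()) if len(a)>3 else None
        print(w,f(a),f(d))
    pn=q[(q[:,2]<-3)&(q[:,2]>-40)]; print("panel front u",np.median(pn[:,0]),len(pn), "top", np.sort(q[(q[:,2]<10)][:,2])[-8:].round(1))
cv2.imwrite("pics/prof8.png",fig)
E
```

```text
side 6.475 tcp in board [ 0.8  1.2 97.4] w 0.031673408662461836
1 xyz [-0.9, 1.1, -0.9] rot [-0.15, -0.0, 0.32]
20 None None
25 None None
30 (7, [-16.1, -11.8], [0.5, 15.2]) (9, [11.9, 18.2], [-6.1, 15.0])
35 (9, [-15.7, -10.8], [-0.5, 17.0]) (13, [11.0, 17.6], [-5.9, 16.6])
40 (8, [-16.2, -10.1], [-1.7, 15.0]) (10, [11.8, 16.9], [-2.1, 16.3])
45 (12, [-16.0, -9.1], [-1.9, 16.6]) (14, [9.5, 16.4], [-5.5, 16.5])
50 (16, [-14.2, -8.2], [-6.4, 15.2]) (11, [10.0, 15.1], [-8.7, 15.0])
55 (7, [-13.5, -10.5], [-0.0, 16.9]) (9, [12.7, 14.5], [-8.5, 16.2])
60 (9, [-12.5, -1.3], [11.8, 16.9]) (14, [1.5, 13.4], [-9.6, 16.5])
65 (12, [-10.6, -1.2], [7.1, 18.7]) (15, [0.8, 12.4], [1.7, 16.2])
70 (21, [-11.7, -0.1], [-10.3, 18.5]) (24, [1.6, 14.6], [-8.4, 17.5])
75 (14, [-13.7, -7.5], [-10.1, 14.7]) (12, [5.0, 15.4], [-5.7, 15.2])
panel front u 4.757359017057198 58 top [-1.9 -1.9 -1.9 -1.8 -1.5 -1.4 -1.2 -0.9]
top 6.525 tcp in board [ 0.8  1.1 97.4] w 0.03186571182863428
1 xyz [-0.8, 1.1, -0.9] rot [-0.15, -0.0, 0.32]
20 None None
25 None None
30 None None
35 None (6, [15.3, 18.4], [2.9, 13.0])
40 (5, [-16.5, -11.2], [8.8, 14.3]) None
45 None (7, [10.9, 17.0], [-1.4, 13.5])
50 (6, [-13.9, -8.5], [-2.8, 13.3]) (5, [11.2, 15.8], [3.3, 13.4])
55 None (6, [10.8, 15.0], [3.8, 13.4])
60 None None
65 (4, [-12.0, -0.7], [12.7, 15.4]) None
70 (8, [-6.0, -1.1], [3.1, 15.5]) (13, [3.2, 8.3], [-14.1, 15.9])
75 (25, [-9.3, -0.6], [-13.1, 14.0]) (28, [0.5, 10.0], [-12.1, 14.5])
panel front u -0.9177246737908928 44 top [2.3 2.6 2.9 3.1 3.2 3.3 3.3 3.4]
```

View pics/prof8.png

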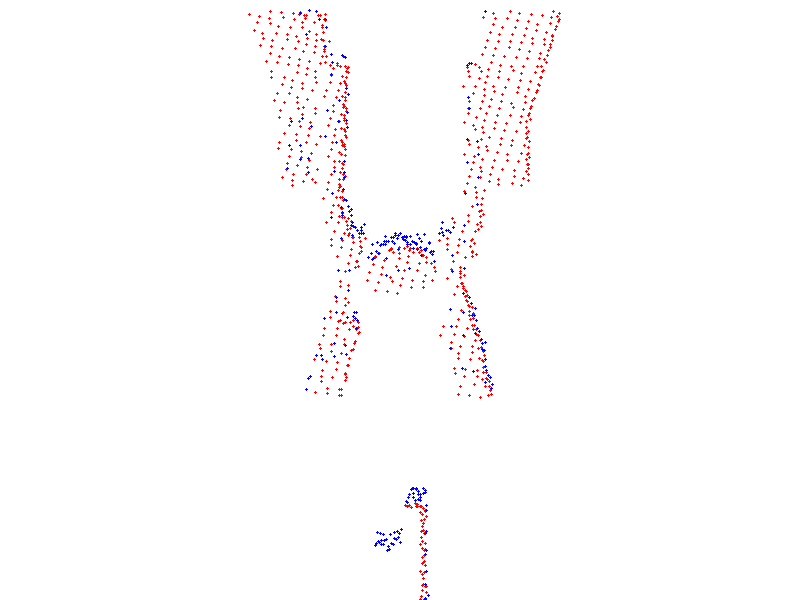

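The profile shows the open jaws straddling the panel line. The clamp's axis is about 0.7 mm off in u and parallel to the board, with its throat about 59 mm above the panel's top edge. The board's top edge sits about 13 mm lower. I'll descend with that correction.

Call:
apply_moves([
  {"grip": 190,"xyz": [-0.9,1,5],"rotation": [-0.1,0,0.3]},
  {"grip": 190,"xyz": [-0.9,1,12],"rotation": [-0.1,0,0.3]},
  {"grip": 190,"xyz": [-0.9,1,20],"rotation": [-0.1,0,0.3]},
  {"grip": 190,"xyz": [-0.9,1,24],"rotation": [-0.1,0,0.3]},
  {"grip": 190,"xyz": [-0.9,1,24],"rotation": [-0.1,0,0.3]},
], squeeze=25)

```text
time: 7.15
ee_pos: [0.5297, -0.2082, 0.3332]
eef_rot: [0.986, 0.113, 0.119, -0.014]
ft_force: [-0.1, 0.2, -1.6]
width: 0.0315
```

```bash
cat > prof.py <<'E'
import sys
from bench import r,viewer
from h import *
import pickle
tag=sys.argv[1]; cams=sys.argv[2:] or ["side","top"]
fig=np.full((600,800,3),255,np.uint8)
for n in cams:
    col=(0,0,255) if n=="side" else (255,0,0)
    c=viewer.camera(n); pickle.dump(c,open(n+tag+".pkl","wb"))
    st=r.read_state(); M=EB.as_matrix()
    uv,P=cloud(c); b=(P-EO)@M-TOPB
    t=(st["ee_pos"]-EO)@M-TOPB; print(n,st["time"],"tcp in board",(t*1000).round(1),"w",st["width"],"F board",(M.T@st["ft_force"]).round(2)); p,Rg=goal(t[2]-TH); rows(st,p,Rg)
    m=(abs(b[:,1]-t[1])<.022)&(b[:,2]>-.05)&(b[:,2]<.14)&(abs(b[:,0])<.06)
    for x in b[m]*1000: cv2.circle(fig,(int(400+x[0]*5),int(500-x[2]*3.5)),1,col,-1)
    pn=b[(abs(abs(b[:,1])-.05)<.02)&(b[:,2]<-.01)&(b[:,2]>-.1)&(abs(b[:,0])<.012)]*1000; print("panel front u off clip: low/high",np.median(pn[pn[:,2]<-60][:,0]).round(2),np.median(pn[pn[:,2]>-40][:,0]).round(2),len(pn))
    if n=="side":
        im=np.clip(c["img"]*1.6,0,255).astype(np.uint8); k=5; x0,y0=(200,60)
        cv2.imwrite(f"pics/side{tag}.png",cv2.resize(im[y0:y0+110,x0:x0+120],None,fx=k,fy=k,interpolation=cv2.INTER_CUBIC))
cv2.imwrite(f"pics/prof{tag}.png",fig)
E
python3 prof.py 9 side
```

```text
side 7.2 tcp in board [-0.1  0.1 73.3] w 0.03155329470225481 F board [-0.54 -0.22  0.37]
1 xyz [0.1, 0.1, -0.0] rot [-0.04, 0.01, 0.02]
panel front u off clip: low/high 4.78 4.78 229
```

View pics/side9.png

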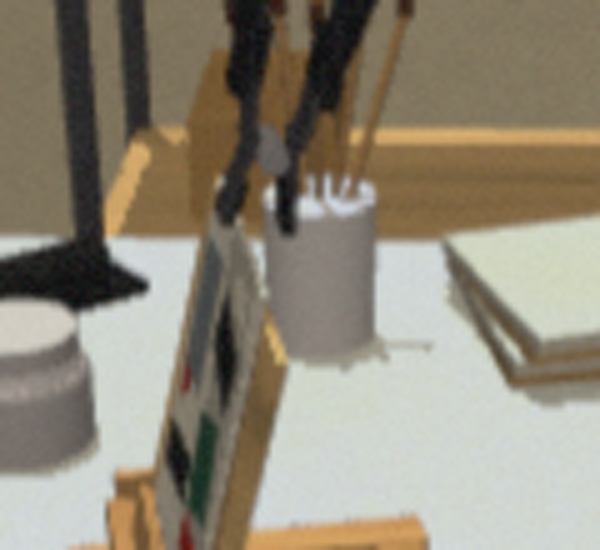

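View pics/prof9.png

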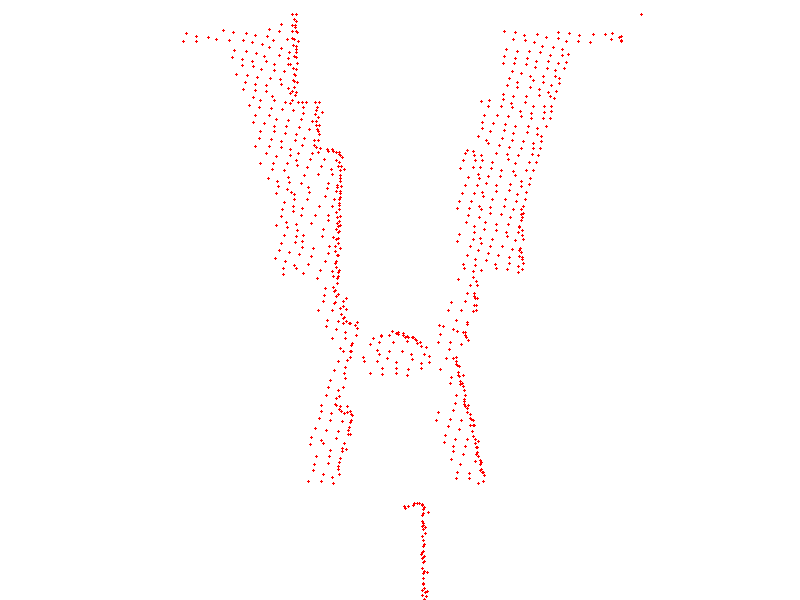

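The jaws are centred over the edge, with the tips about 4 mm above the panel. I'll go down another 28 mm gently.

Call:
apply_moves([
  {"grip": 190,"xyz": [0,0,6],"rotation": [0,0,0]},
  {"grip": 190,"xyz": [0,0,12],"rotation": [0,0,0]},
  {"grip": 190,"xyz": [0,0,18],"rotation": [0,0,0]},
  {"grip": 190,"xyz": [0,0,23],"rotation": [0,0,0]},
  {"grip": 190,"xyz": [0,0,25],"rotation": [0,0,0]},
], squeeze=25)

```text
time: 7.82
ee_pos: [0.5355, -0.2069, 0.3088]
eef_rot: [0.986, 0.113, 0.119, -0.014]
ft_force: [1.1, -0.1, -0.0]
width: 0.0314
```

Call:
apply_moves([
  {"grip": 190,"xyz": [0,0,1.5],"rotation": [0,0,0]},
  {"grip": 190,"xyz": [0,0,2.5],"rotation": [0,0,0]},
  {"grip": 190,"xyz": [0,0,2.5],"rotation": [0,0,0]},
], squeeze=25)

```text
time: 8.2
ee_pos: [0.5361, -0.2067, 0.3064]
eef_rot: [0.986, 0.113, 0.119, -0.014]
ft_force: [-0.1, -0.4, -1.0]
width: 0.0316
```

```bash
python3 prof.py 10 side
```

```text
side 8.25 tcp in board [-0.2  0.2 45.5] w 0.031542103701778686 F board [-0.23 -0.18 -0.14]
1 xyz [0.2, 0.2, -0.0] rot [-0.05, 0.03, 0.02]
panel front u off clip: low/high 4.86 4.63 208
```

View pics/prof10.png

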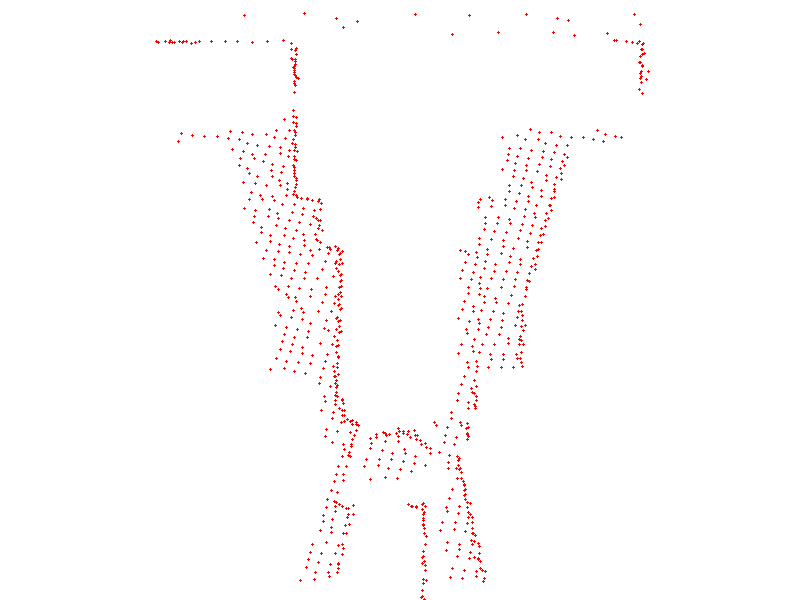

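View pics/side10.png

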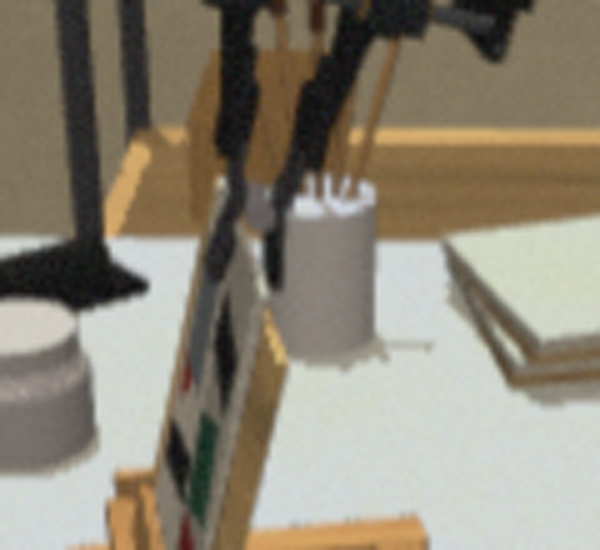

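One jaw is on each side of the panel, and the gap from barrel to panel top is about 6-7 mm. I'll feel for contact in small steps.

Call:
apply_moves([
  {"grip": 190,"xyz": [0,0,2],"rotation": [0,0,0]},
  {"grip": 190,"xyz": [0,0,4],"rotation": [0,0,0]},
  {"grip": 190,"xyz": [0,0,4.5],"rotation": [0,0,0]},
  {"grip": 190,"xyz": [0,0,4.5],"rotation": [0,0,0]},
], squeeze=25)

```text
time: 8.75
ee_pos: [0.5371, -0.2065, 0.302]
eef_rot: [0.986, 0.113, 0.119, -0.014]
ft_force: [0.1, -0.2, -0.9]
width: 0.0316
```

Call:
apply_moves([
  {"grip": 190,"xyz": [0,0,0.5],"rotation": [0,0,0]},
  {"grip": 190,"xyz": [0,0,0.8],"rotation": [0,0,0]},
  {"grip": 190,"xyz": [0,0,0.8],"rotation": [0,0,0]},
], squeeze=25)

```text
time: 9.12
ee_pos: [0.5373, -0.2065, 0.3013]
eef_rot: [0.986, 0.113, 0.119, -0.014]
ft_force: [0.7, 1.1, -0.2]
width: 0.0319
```

Call:
apply_moves([
  {"grip": 190,"xyz": [0,0,0.5],"rotation": [0,0,0]},
  {"grip": 190,"xyz": [0,0,0.7],"rotation": [0,0,0]},
  {"grip": 190,"xyz": [0,0,0.7],"rotation": [0,0,0]},
], squeeze=25)

```text
time: 9.5
ee_pos: [0.5375, -0.2064, 0.3005]
eef_rot: [0.986, 0.113, 0.119, -0.014]
ft_force: [-0.8, 0.0, -0.6]
width: 0.0316
```

Call:
apply_moves([
  {"grip": 190,"xyz": [0,0,0.4],"rotation": [0,0,0]},
  {"grip": 190,"xyz": [0,0,0.6],"rotation": [0,0,0]},
  {"grip": 190,"xyz": [0,0,0.6],"rotation": [0,0,0]},
], squeeze=25)

```text
time: 9.88
ee_pos: [0.5376, -0.2063, 0.2999]
eef_rot: [0.986, 0.113, 0.119, -0.014]
ft_force: [0.3, 0.4, -1.5]
width: 0.0316
```

Call:
apply_moves([
  {"grip": 190,"xyz": [0,0,0.3],"rotation": [0,0,0]},
  {"grip": 190,"xyz": [0,0,0.5],"rotation": [0,0,0]},
  {"grip": 190,"xyz": [0,0,0.5],"rotation": [0,0,0]},
], squeeze=25)

```text
time: 10.25
ee_pos: [0.5377, -0.2063, 0.2994]
eef_rot: [0.986, 0.113, 0.119, -0.014]
ft_force: [0.8, 0.2, -0.9]
width: 0.032
```

Call:
apply_moves([
  {"grip": 190,"xyz": [0,0,0.3],"rotation": [0,0,0]},
  {"grip": 190,"xyz": [0,0,0.5],"rotation": [0,0,0]},
  {"grip": 190,"xyz": [0,0,0.5],"rotation": [0,0,0]},
], squeeze=25)

```text
time: 10.62
ee_pos: [0.5378, -0.2064, 0.2991]
eef_rot: [0.986, 0.113, 0.119, -0.014]
ft_force: [-0.5, 0.5, 2.0]
width: 0.0314
```

Call:
apply_moves([
  {"grip": 190,"xyz": [0,0,0.3],"rotation": [0,0,0]},
  {"grip": 190,"xyz": [0,0,0.5],"rotation": [0,0,0]},
  {"grip": 190,"xyz": [0,0,0.5],"rotation": [0,0,0]},
], squeeze=25)

```text
time: 11.0
ee_pos: [0.538, -0.2064, 0.299]
eef_rot: [0.986, 0.113, 0.119, -0.014]
ft_force: [-3.2, 0.1, 4.9]
width: 0.0317
```

```bash
python3 prof.py 11 side
```

```text
side 11.05 tcp in board [-0.1  0.1 37.8] w 0.03164828543576099 F board [-1.18  1.6   5.73]
1 xyz [0.1, 0.1, -0.0] rot [-0.05, 0.01, 0.01]
panel front u off clip: low/high 4.77 4.78 202
```

View pics/prof11.png

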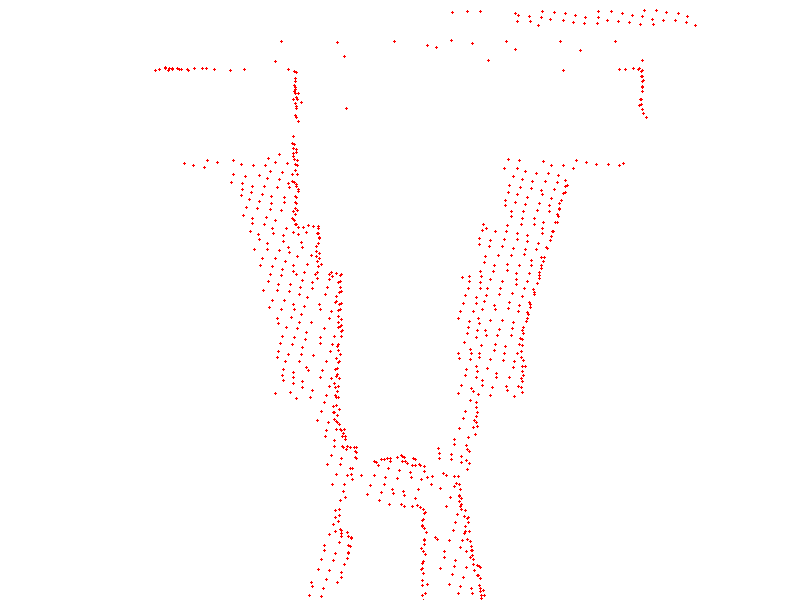

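Contact shows as 5.7 N along the board. The barrel's underside is at the panel's top edge and the board angle is unchanged. I'll release slowly, keeping a light push.

Call:
apply_moves([
  {"grip": 160,"xyz": [0,0,0.4],"rotation": [0,0,0]},
  {"grip": 156,"xyz": [0,0,0.4],"rotation": [0,0,0]},
  {"grip": 152,"xyz": [0,0,0.4],"rotation": [0,0,0]},
  {"grip": 152,"xyz": [0,0,0.4],"rotation": [0,0,0]},
], squeeze=25)

```text
time: 11.55
ee_pos: [0.5382, -0.2063, 0.2985]
eef_rot: [0.986, 0.113, 0.119, -0.014]
ft_force: [1.0, -0.2, 0.9]
width: 0.0353
```

```bash
python3 prof.py 12 side
```

```text
side 11.6 tcp in board [-0.   0.1 37.3] w 0.03542438648015074 F board [-0.04  0.23  1.97]
1 xyz [0.0, 0.1, -0.0] rot [-0.04, 0.0, 0.01]
panel front u off clip: low/high 4.85 4.79 205
```

View pics/prof12.png

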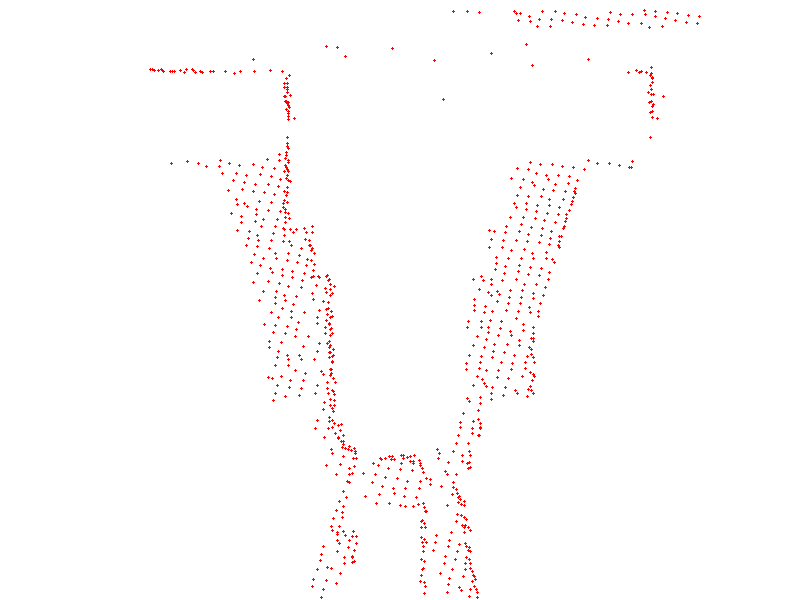

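Call:
apply_moves([
  {"grip": 149,"xyz": [0,0,0.5],"rotation": [0,0,0]},
  {"grip": 146,"xyz": [0,0,0.5],"rotation": [0,0,0]},
  {"grip": 143,"xyz": [0,0,0.5],"rotation": [0,0,0]},
  {"grip": 140,"xyz": [0,0,0.5],"rotation": [0,0,0]},
  {"grip": 140,"xyz": [0,0,0.5],"rotation": [0,0,0]},
], squeeze=25)

```text
time: 12.22
ee_pos: [0.5381, -0.2063, 0.2977]
eef_rot: [0.986, 0.113, 0.119, -0.014]
ft_force: [-0.3, -0.2, 0.6]
width: 0.0389
```

```bash
python3 prof.py 13 side
```

```text
side 12.275 tcp in board [-0.2  0.2 36.5] w 0.03895979195627273 F board [-0.81  0.1  -0.06]
1 xyz [0.2, 0.2, -0.0] rot [-0.05, 0.04, 0.01]
panel front u off clip: low/high 4.78 4.79 211
```

View pics/prof13.png

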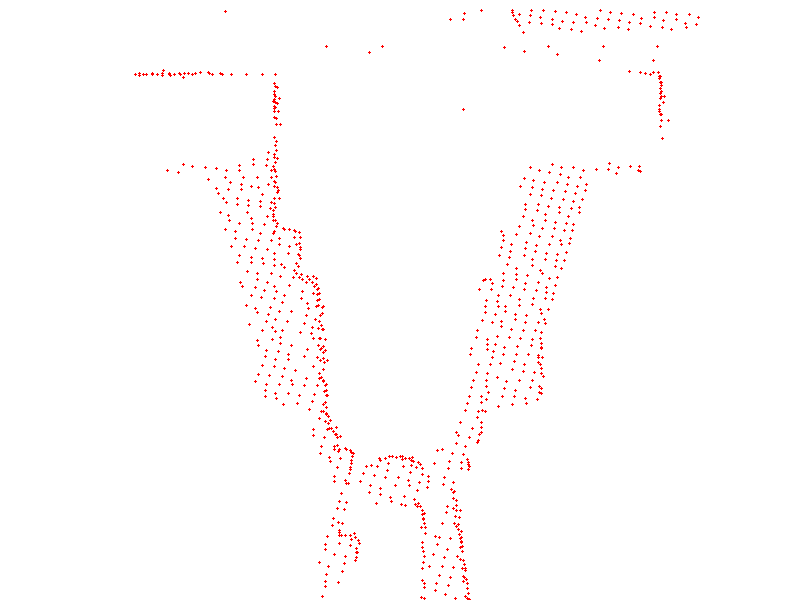

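Call:
apply_moves([
  {"grip": 137,"xyz": [0.1,0,0.8],"rotation": [0,0,0]},
  {"grip": 134,"xyz": [0.1,0,0.8],"rotation": [0,0,0]},
  {"grip": 131,"xyz": [0.1,0,0.8],"rotation": [0,0,0]},
  {"grip": 128,"xyz": [0.1,0,0.8],"rotation": [0,0,0]},
  {"grip": 128,"xyz": [0.1,0,0.8],"rotation": [0,0,0]},
], squeeze=25)

```text
time: 12.9
ee_pos: [0.5384, -0.2062, 0.2969]
eef_rot: [0.986, 0.113, 0.119, -0.014]
ft_force: [-0.3, -0.2, 2.0]
width: 0.0433
```

```bash
python3 prof.py 14 side
```

```text
side 12.95 tcp in board [-0.1  0.2 35.6] w 0.04327153957279203 F board [-0.2   0.28  1.71]
1 xyz [0.1, 0.2, -0.0] rot [-0.05, 0.04, 0.01]
panel front u off clip: low/high 4.76 4.7 211
```

View pics/prof14.png

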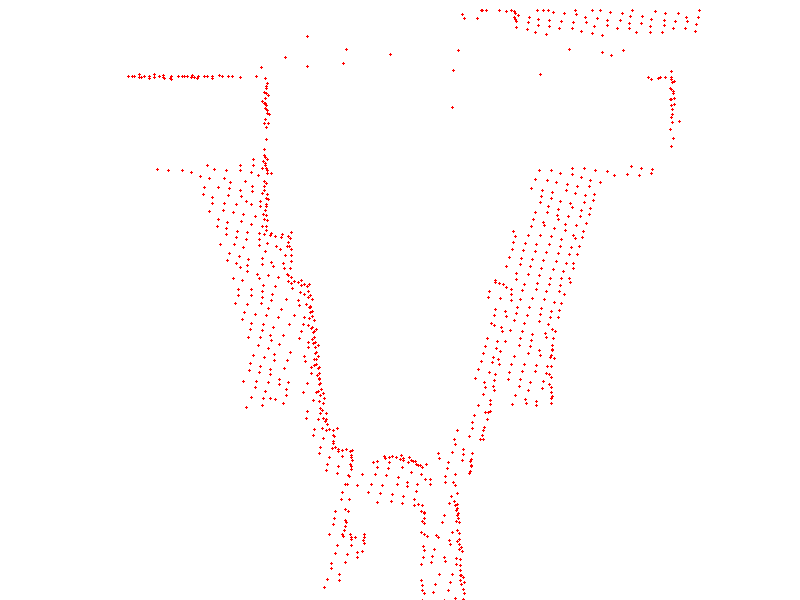

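The clamp is still seated and nearly gripping, and the board has not moved. I'll finish opening.

Call:
apply_moves([
  {"grip": 125,"xyz": [0.1,0,0.5],"rotation": [0,0,0]},
  {"grip": 122,"xyz": [0.1,0,0.5],"rotation": [0,0,0]},
  {"grip": 119,"xyz": [0.1,0,0.5],"rotation": [0,0,0]},
  {"grip": 116,"xyz": [0.1,0,0.5],"rotation": [0,0,0]},
  {"grip": 112,"xyz": [0.1,0,0.5],"rotation": [0,0,0]},
], squeeze=25)

```text
time: 13.58
ee_pos: [0.5387, -0.2059, 0.2962]
eef_rot: [0.986, 0.113, 0.119, -0.014]
ft_force: [1.6, 0.3, -0.6]
width: 0.0482
```

```bash
python3 prof.py 15 side
```

```text
side 13.625 tcp in board [ 0.1  0.5 34.9] w 0.04870258897409042 F board [ 2.06 -0.66 -1.44]
1 xyz [-0.1, 0.5, -0.0] rot [-0.06, 0.04, 0.03]
panel front u off clip: low/high 4.82 4.68 218
```

View pics/prof15.png

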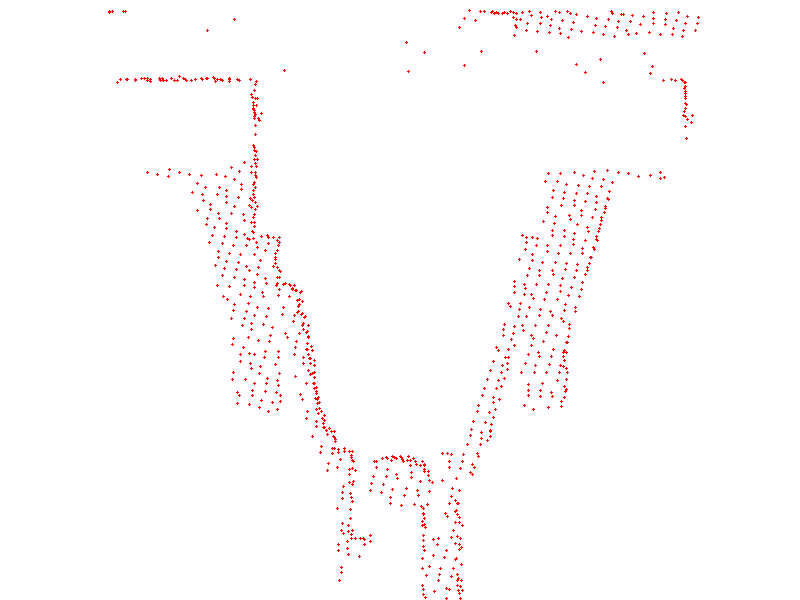

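The clamp grips with parallel jaws and its barrel is on the panel edge. I'll open fully and retract along the tool axis.

Call:
apply_moves([
  {"grip": 80,"xyz": [0,0,0],"rotation": [0,0,0]},
  {"grip": 40,"xyz": [0,0,0],"rotation": [0,0,0]},
  {"grip": 0,"xyz": [0,0,0],"rotation": [0,0,0]},
  {"grip": 0,"xyz": [0,0,0],"rotation": [0,0,0]},
  {"grip": 0,"xyz": [0,0,0],"rotation": [0,0,0]},
])

```text
time: 14.25
ee_pos: [0.5387, -0.2059, 0.2962]
eef_rot: [0.986, 0.113, 0.118, -0.014]
ft_force: [0.2, -0.3, 1.3]
width: 0.0851
```

Call:
apply_moves([
  {"grip": 0,"xyz": [0,0,-10],"rotation": [0,0,0]},
  {"grip": 0,"xyz": [0,0,-30],"rotation": [0,0,0]},
  {"grip": 0,"xyz": [0,0,-60],"rotation": [0,0,0]},
  {"grip": 0,"xyz": [0,0,-90],"rotation": [0,0,0]},
  {"grip": 0,"xyz": [0,0,-120],"rotation": [0,0,0]},
])

```text
time: 14.88
ee_pos: [0.5105, -0.2127, 0.4145]
eef_rot: [0.986, 0.113, 0.119, -0.014]
ft_force: [0.2, -0.0, 0.2]
width: 0.0867
```

Call:
apply_moves([
  {"grip": 0,"xyz": [0,-40,-20],"rotation": [0,0,0]},
  {"grip": 0,"xyz": [0,-90,-30],"rotation": [0,0,0]},
  {"grip": 0,"xyz": [0,-140,-30],"rotation": [0,0,0]},
  {"grip": 0,"xyz": [0,-190,-30],"rotation": [0,0,0]},
  {"grip": 0,"xyz": [0,-190,-30],"rotation": [0,0,0]},
])

```text
time: 15.5
ee_pos: [0.4597, -0.0259, 0.4446]
eef_rot: [0.986, 0.116, 0.119, -0.014]
ft_force: [0.1, -0.0, -0.0]
width: 0.0871
```

```bash
cat > fin.py <<'E'
from bench import r,viewer
from h import *
import pickle
fig=np.full((600,800,3),255,np.uint8); M=EB.as_matrix()
for n,col in(("side",(0,0,255)),("top",(255,0,0))):
    c=viewer.camera(n); pickle.dump(c,open(n+"F.pkl","wb"))
    cv2.imwrite(f"pics/{n}F.png",np.clip(c["img"]*1.5,0,255).astype(np.uint8))
    im=np.clip(c["img"]*1.6,0,255).astype(np.uint8); x0,y0=(200,60) if n=="side" else (290,140)
    cv2.imwrite(f"pics/{n}Fz.png",cv2.resize(im[y0:y0+110,x0:x0+120],None,fx=5,fy=5,interpolation=cv2.INTER_CUBIC))
    uv,P=cloud(c); b=((P-EO)@M-TOPB)*1000
    m=(abs(b[:,1])<25)&(b[:,2]>-50)&(b[:,2]<80)&(abs(b[:,0])<60)
    for x in b[m]: cv2.circle(fig,(int(400+x[0]*5),int(400-x[2]*3.5)),1,col,-1)
    cl=b[m&(b[:,2]>6)]; print(n,"clip y pct",np.percentile(cl[:,1],[2,50,98]).round(1),"x",np.percentile(cl[:,0],[1,99]).round(1),"zmax",cl[:,2].max().round(1))
    pn=b[(abs(abs(b[:,1])-50)<20)&(b[:,2]<-10)&(b[:,2]>-100)&(abs(b[:,0])<12)]; print("panel front low/high",np.median(pn[pn[:,2]<-60][:,0]).round(2),np.median(pn[pn[:,2]>-40][:,0]).round(2))
    e=b[(abs(b[:,2]+4)<3.5)&(b[:,0]>2.5)&(b[:,0]<7)&(abs(b[:,1])<90)]; print("panel y ext near top",e[:,1].min().round(1),e[:,1].max().round(1))
    uvb,Pb=uv,P
    for nm,cc,h in(("pot",(.562,.185),.05),):
        k=(np.hypot(P[:,0]-.562,P[:,1]-.185)<.04)&(P[:,2]>.06)&(P[:,2]<.079); 
        if k.any(): print(nm,P[k].mean(0).round(4),k.sum())
st=r.read_state(); print(st["time"],st["ee_pos"],st["ft_force"],st["width"])
cv2.imwrite("pics/profF.png",fig)
E
python3 fin.py
```

```text
side clip y pct [-11.7  11.1  17.7] x [-24.5  26.6] zmax 61.6
panel front low/high 4.81 4.71
panel y ext near top -71.5 75.6
pot [0.5631 0.1902 0.0706] 535
top clip y pct [-13.2   1.9  14.6] x [-2.4 26.5] zmax 66.6
panel front low/high 5.26 5.24
panel y ext near top -68.1 65.1
pot [0.5636 0.1842 0.073 ] 217
15.6 [ 0.46041078 -0.02981862  0.44448916] [-0.05156962 -1.0393872  -0.31059774] 0.08687680444370709
```

View pics/profF.png

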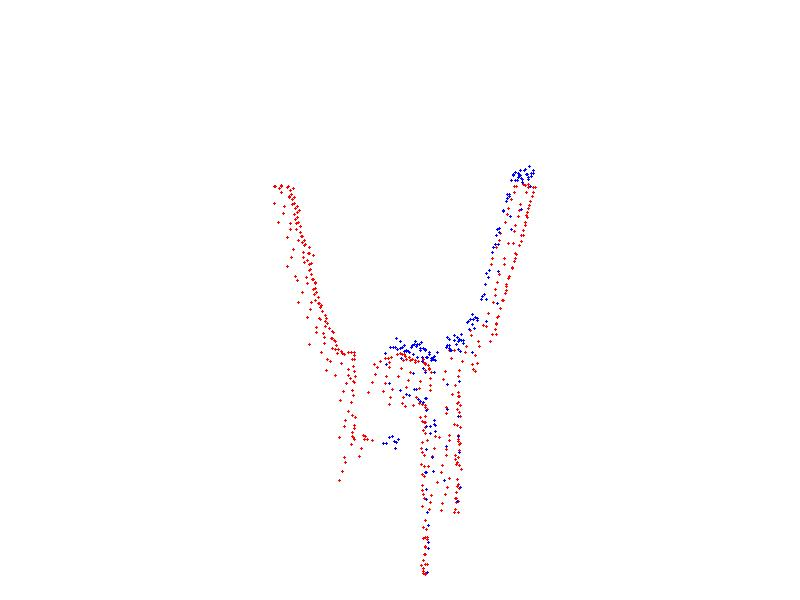

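View pics/sideFz.png

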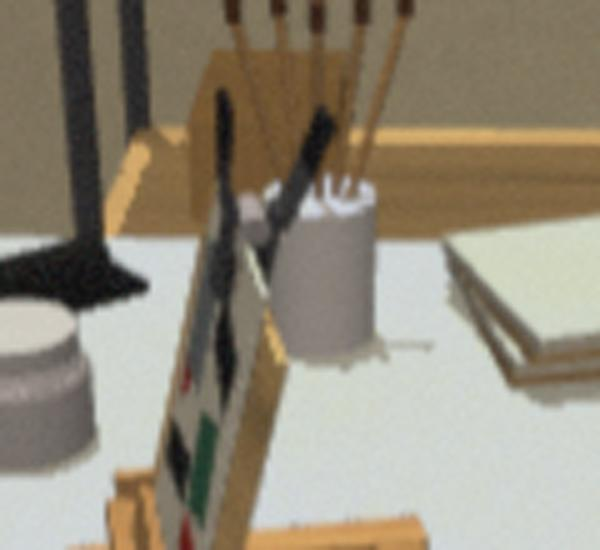

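View pics/topFz.png

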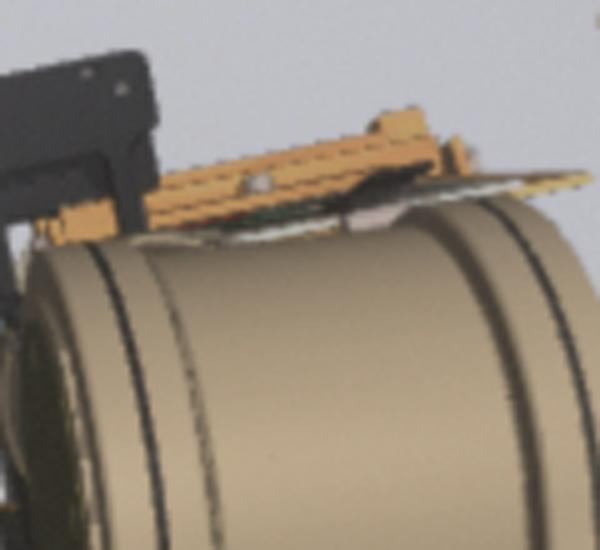

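View pics/sideF.png

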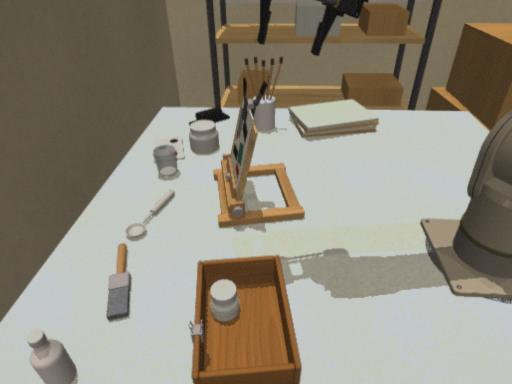

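The clamp sits upright across the edge at mid-panel, with pot and small clip where they were. To check it didn't creep upward on release, I'll compare barrel height across the pictures, with the arm moved clear for the top view.

Call:
apply_moves([
  {"grip": 0,"xyz": [0,-50,0],"rotation": [0,0,0]},
  {"grip": 0,"xyz": [0,-100,0],"rotation": [0,0,0]},
  {"grip": 0,"xyz": [0,-150,0],"rotation": [0,0,0]},
  {"grip": 0,"xyz": [0,-200,0],"rotation": [0,0,0]},
  {"grip": 0,"xyz": [0,-200,0],"rotation": [0,0,0]},
])

```text
time: 16.23
ee_pos: [0.4147, 0.1672, 0.4444]
eef_rot: [0.986, 0.115, 0.119, -0.014]
ft_force: [0.6, -0.6, 0.1]
width: 0.0871
```

```bash
cp sideF.pkl sideE.pkl; python3 fin.py; python3 - <<'E'
from h import *
import pickle
M=EB.as_matrix()
for tag in("10","11","12","13","14","15","E","F"):
    c=pickle.load(open(f"side{tag}.pkl","rb")); uv,P=cloud(c); b=((P-EO)@M-TOPB)*1000
    k=b[(abs(b[:,0])<4)&(abs(b[:,1])<20)&(b[:,2]>3)&(b[:,2]<26)]
    pt=b[(abs(b[:,0]-3)<2.5)&(abs(abs(b[:,1])-40)<22)&(b[:,2]>-8)&(b[:,2]<4)]
    print(tag,"barrel top w",np.percentile(k[:,2],[50,90,97]).round(1),len(k),"panel top",np.percentile(pt[:,2],[90,97]).round(1),len(pt))
c=pickle.load(open("topF.pkl","rb")); uv,P=cloud(c); b=((P-EO)@M-TOPB)*1000
k=b[(abs(b[:,0])<5)&(abs(b[:,1])<30)&(b[:,2]>7)&(b[:,2]<26)]; print("top barrel y",np.percentile(k[:,1],[2,50,98]).round(1),"w",np.percentile(k[:,2],[50,90]).round(1))
pt=b[(abs(b[:,0]-3)<4)&(abs(b[:,1])<90)&(b[:,2]>-6)&(b[:,2]<7)]; print("panel top y",np.percentile(pt[:,1],[.5,99.5]).round(1),"w",np.percentile(pt[:,2],[50,90]).round(1))
h=b[(b[:,2]>30)&(b[:,2]<70)&(abs(b[:,1])<30)&(abs(b[:,0])<40)]
for s in(-1,1):
    q=h[(h[:,0]*s>0)&(h[:,2]>54)]
    if len(q)>5: print("handle top",s,"y",np.percentile(q[:,1],[2,98]).round(1),"x slope deg",np.degrees(np.polyfit(q[:,1],q[:,0],1)[0]).round(1),"n",len(q),"u",q[:,0].mean().round(1),"w",np.median(q[:,2]).round(1))
E
```

```text
side clip y pct [-11.5  10.7  17.5] x [-24.7  26.2] zmax 61.8
panel front low/high 4.75 4.67
panel y ext near top -5.6 74.6
pot [0.5632 0.1904 0.0704] 539
top clip y pct [-13.7   1.4  14.4] x [-25.   26.3] zmax 67.0
panel front low/high 5.31 -0.99
panel y ext near top -56.8 73.1
pot [0.5638 0.1841 0.0732] 218
16.325 [0.41587294 0.16366212 0.44479431] [-0.67967525 -1.28756546  0.72341668] 0.08729556734484373
10 barrel top w [17.6 19.7 19.9] 32 panel top [-1.2 -0.9] 29
11 barrel top w [10.9 12.2 12.4] 25 panel top [-1.3 -1.2] 27
12 barrel top w [11.1 12.6 12.7] 28 panel top [-1.4 -1.1] 23
13 barrel top w [10.8 12.4 12.4] 27 panel top [-1.2 -0.9] 23
14 barrel top w [10.8 12.3 12.5] 27 panel top [-1.2 -1. ] 22
15 barrel top w [11.4 12.3 12.5] 27 panel top [-1.  -0.8] 22
E barrel top w [11.2 13.  13.2] 28 panel top [-1.1 -1. ] 21
F barrel top w [11.4 12.4 13.1] 25 panel top [-1.3 -1. ] 22
top barrel y [-14.6   0.8  14.7] w [14.5 17.4]
panel top y [-74.6  73.2] w [1.5 3.2]
handle top -1 y [-13.8  14.6] x slope deg 0.8 n 38 u -22.5 w 62.8
handle top 1 y [-13.1  13.3] x slope deg -0.5 n 32 u 23.9 w 63.4
```

View pics/topFz.png

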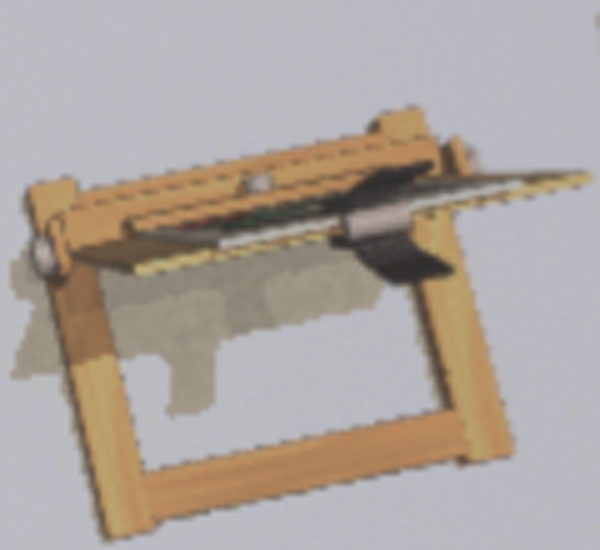

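View pics/profF.png

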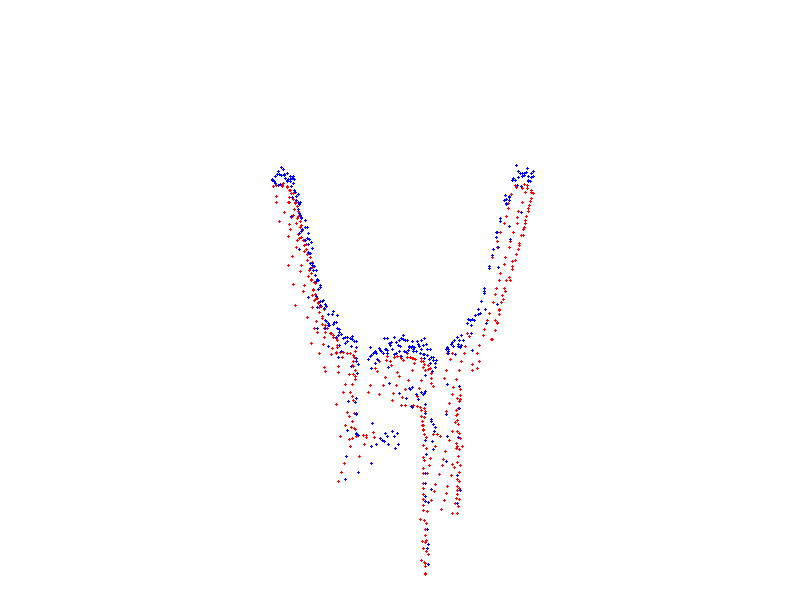

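```bash
python3 - <<'E'
from bench import r,viewer
from h import *
import pickle
def load(t): return pickle.load(open(f"side{t}.pkl","rb"))
F=[load("E"),load("F")]+[viewer.camera("side") for _ in range(3)]
M=EB.as_matrix()
c=F[0]; q=proj(c,[EO+M@(TOPB+[0,0,.0]),EO+M@(TOPB+[0,0,.005]),EO+M@(TOPB+[0,0,.013])]); print(q.round(1))
u,v=q[1]
def show(t,c):
    g=c["img"][int(v)-9:int(v)+9,int(u)-9:int(u)+9]; return g
row=np.hstack([cv2.resize(np.clip(show(0,x)*1.6,0,255).astype(np.uint8),None,fx=14,fy=14,interpolation=cv2.INTER_NEAREST) for x in(load("14"),load("15"),F[1])])
cv2.imwrite("pics/bar.png",row)
ref=np.mean([x["img"].astype(np.float32).mean(2) for x in F],0).astype(np.float32)
# ECC translation of barrel patch 
for t in("11","12","13","14","15","E","F"):
    x=load(t)["img"].astype(np.float32).mean(2)
    s0=np.s_[int(v)-4:int(v)+5,int(u)-3:int(u)+6]
    W=np.eye(2,3,dtype=np.float32)
    try:
        cc,W=cv2.findTransformECC(ref[s0],x[int(v)-12:int(v)+13,int(u)-11:int(u)+14],np.array([[1,0,8],[0,1,8]],np.float32),cv2.MOTION_TRANSLATION,(3,200,1e-6)); print(t,"shift px",(W[:,2]-8).round(2),"cc",round(cc,3))
    except cv2.error as e: print(t,"fail")
print(((q[2]-q[1])/8).round(3),"px per mm of w")
E
```

```text
[[249.3 106. ]
 [249.8 104. ]
 [250.5 100.8]]
11 shift px [ 1.4 -2.2] cc 0.754
12 shift px [ 1.34 -1.94] cc 0.747
13 shift px [ 1.73 -1.85] cc 0.768
14 shift px [ 1.01 -0.48] cc 0.735
15 shift px [ 0.64 -0.03] cc 0.756
E shift px [0.04 0.29] cc 0.981
F shift px [0.05 0.31] cc 0.981
[ 0.089 -0.4  ] px per mm of w
```

View pics/bar.png

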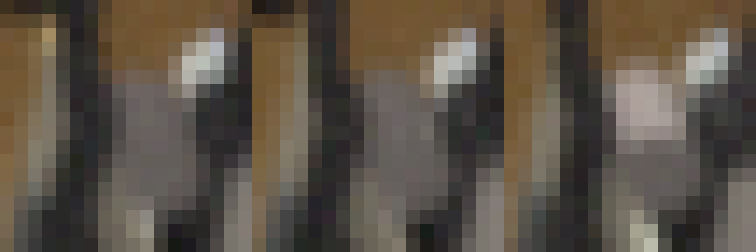

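```bash
python3 - <<'E'
from bench import r,viewer
from h import *
import pickle
M=EB.as_matrix()
F=[pickle.load(open("sideF.pkl","rb"))]+[viewer.camera("side") for _ in range(4)]
for c in F:
    uv,P=cloud(c); b=((P-EO)@M-TOPB)*1000
    k=b[(abs(b[:,0])<4)&(abs(b[:,1])<20)&(b[:,2]>3)&(b[:,2]<26)]
    h=b[(b[:,2]>50)&(b[:,2]<70)&(abs(b[:,1])<25)&(abs(b[:,0])<40)]
    j=b[(abs(b[:,1])<20)&(b[:,2]<0)&(b[:,2]>-45)&(b[:,0]>8)&(b[:,0]<16)]
    j2=b[(abs(b[:,1])<20)&(b[:,2]<0)&(b[:,2]>-45)&(b[:,0]<-8)&(b[:,0]>-16)]
    e=b[(abs(b[:,1]-95)<15)&(b[:,2]>-40)&(b[:,2]<0)&(abs(b[:,0])<8)]
    print("barrel",np.percentile(k[:,2],[50,90,97]).round(1),"handles top",np.percentile(h[:,2],[90,97]).round(1),"front jaw bottom",np.percentile(j[:,2],[2,5]).round(1),"back",np.percentile(j2[:,2],[2,5]).round(1),"board top",np.percentile(e[:,2],97).round(1))
st=r.read_state(); print(st["time"],st["joint_vel"].round(3).max())
E
```

```text
barrel [11.4 12.4 13.1] handles top [61.1 61.5] front jaw bottom [-32.4 -31.1] back [-22.3 -20.8] board top -14.3
barrel [11.6 12.5 12.7] handles top [61.2 61.6] front jaw bottom [-31.7 -31.4] back [-22.8 -21.5] board top -14.2
barrel [11.3 12.4 12.7] handles top [61.3 61.5] front jaw bottom [-32.1 -30.4] back [-22.3 -21.7] board top -14.5
barrel [11.2 12.7 13. ] handles top [61.3 61.6] front jaw bottom [-31.5 -31. ] back [-22.3 -21.1] board top -14.2
barrel [11.4 12.8 12.9] handles top [61.2 61.7] front jaw bottom [-32.1 -31. ] back [-22.3 -20.1] board top -14.5
16.675 0.002
```

The barrel top is 13.6-14.1 mm above the panel edge for a 14 mm barrel. The front jaw reaches 31 mm below the edge, which matches fully home. Repeated pictures show nothing moving, so I'll hand in.

```bash
python3 -c "
from bench import r
print(r.close_job())"
```

```text
the job is handed in; nothing more can be done
None
```

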